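# Loading planer feed rollers into the service cradle

## Task

Load the loose feed rollers from the mat into the numbered vee cradle in order, from the longest sleeve (70 mm) in position 1 to the shortest (22 mm) in 4, leaving a missing roller's place empty, sleeve ends at the keeper rail, then swing the keeper right across each loaded shaft. The rollers are lopsided: try each just off the mat, and if an end dips set it back and shift your grip, because it must be carried level and laid gently into both vees. Leave the other things on the bench where they are.

Things in the scene. Friction and masses are not known exactly. Their poses are not given: they have to be found in the camera images.
- roller_a_mid (a point): feed roller with the longest black rubber sleeve (70 mm long, 50 mm diameter) near one end of a smooth, oiled, slippery steel shaft (18 mm diameter), dark hex drive hub (50 mm across flats) at the other. Point on the axis, x along the shaft to the sleeve end; along x: hub -160 to -140 mm, sleeve 45 to 115, shaft end 172, bare shaft between hub and sleeve. 0.83 to 1 kg: grip firmly. May be absent.
- roller_b_mid (a point): feed roller with the second longest black rubber sleeve (54 mm long, 50 mm diameter) near one end of a smooth, oiled, slippery steel shaft (18 mm diameter), dark hex drive hub (50 mm across flats) at the other. Point on the axis, x along the shaft to the sleeve end; along x: hub -160 to -140 mm, sleeve 61 to 115, shaft end 172, bare shaft between hub and sleeve. 0.83 to 1 kg: grip firmly. May be absent.
- roller_c_mid (a point): feed roller with the third longest black rubber sleeve (38 mm long, 50 mm diameter) near one end of a smooth, oiled, slippery steel shaft (18 mm diameter), dark hex drive hub (50 mm across flats) at the other. Point on the axis, x along the shaft to the sleeve end; along x: hub -160 to -140 mm, sleeve 77 to 115, shaft end 172, bare shaft between hub and sleeve. 0.83 to 1 kg: grip firmly. May be absent.
- roller_d_mid (a point): feed roller with the shortest black rubber sleeve (22 mm long, 50 mm diameter) near one end of a smooth, oiled, slippery steel shaft (18 mm diameter), dark hex drive hub (50 mm across flats) at the other. Point on the axis, x along the shaft to the sleeve end; along x: hub -160 to -140 mm, sleeve 93 to 115, shaft end 172, bare shaft between hub and sleeve. 0.83 to 1 kg: grip firmly. May be absent.
- lane1 (a point): position 1 of the cradle (one dot; farthest from the robot): where the roller's own point lies once its shaft has settled in the two vees, 48 mm above the bench; x axis level along the vees towards the keeper rail, where the roller's sleeve end goes; y axis towards position 1's side. Positions are 70 mm apart.
- keeper1 (a joint): keeper 1, a steel finger that swings level about a pin on the keeper rail (pin at x +143, y -35 mm in lane 1's frame): 0 = clear, pointing along the lane's x; 1.57 (stop) = right across the vee, 1 mm above a settled shaft, which can then be neither laid in nor lifted out. Stiff (2 N at the knob), stays where left; starts anywhere in its range.
- keeper1_knob (a point): the upright black knob near the end of keeper 1: 16 mm in diameter, 34 mm tall, this point half-way up, 84 mm above the bench; 35 mm from the keeper's pin
- lane2 (a point): position 2 of the cradle (two dots): where the roller's own point lies once its shaft has settled in the two vees, 48 mm above the bench; x axis level along the vees towards the keeper rail, where the roller's sleeve end goes; y axis towards position 1's side. Positions are 70 mm apart.
- keeper2 (a joint): keeper 2, a steel finger that swings level about a pin on the keeper rail (pin at x +143, y -35 mm in lane 2's frame): 0 = clear, pointing along the lane's x; 1.57 (stop) = right across the vee, 1 mm above a settled shaft, which can then be neither laid in nor lifted out. Stiff (2 N at the knob), stays where left; starts anywhere in its range.
- keeper2_knob (a point): the upright black knob near the end of keeper 2: 16 mm in diameter, 34 mm tall, this point half-way up, 84 mm above the bench; 35 mm from the keeper's pin
- lane3 (a point): position 3 of the cradle (three dots): where the roller's own point lies once its shaft has settled in the two vees, 48 mm above the bench; x axis level along the vees towards the keeper rail, where the roller's sleeve end goes; y axis towards position 1's side. Positions are 70 mm apart.
- keeper3 (a joint): keeper 3, a steel finger that swings level about a pin on the keeper rail (pin at x +143, y -35 mm in lane 3's frame): 0 = clear, pointing along the lane's x; 1.57 (stop) = right across the vee, 1 mm above a settled shaft, which can then be neither laid in nor lifted out. Stiff (2 N at the knob), stays where left; starts anywhere in its range.
- keeper3_knob (a point): the upright black knob near the end of keeper 3: 16 mm in diameter, 34 mm tall, this point half-way up, 84 mm above the bench; 35 mm from the keeper's pin
- lane4 (a point): position 4 of the cradle (four dots; nearest the robot): where the roller's own point lies once its shaft has settled in the two vees, 48 mm above the bench; x axis level along the vees towards the keeper rail, where the roller's sleeve end goes; y axis towards position 1's side. Positions are 70 mm apart.
- keeper4 (a joint): keeper 4, a steel finger that swings level about a pin on the keeper rail (pin at x +143, y -35 mm in lane 4's frame): 0 = clear, pointing along the lane's x; 1.57 (stop) = right across the vee, 1 mm above a settled shaft, which can then be neither laid in nor lifted out. Stiff (2 N at the knob), stays where left; starts anywhere in its range.
- keeper4_knob (a point): the upright black knob near the end of keeper 4: 16 mm in diameter, 34 mm tall, this point half-way up, 84 mm above the bench; 35 mm from the keeper's pin
- cradle: grey steel plate (8 mm) bolted to the bench, with two oak rails across it, 30 mm thick, tops 57 mm high, at -108 and +143 mm (the keeper rail) along its x, each with four 90 degree vees, 44 mm wide at the top; x as the lanes', origin midway between positions 2 and 3. Sleeves lie between the rails, hubs outside the plain rail; about 12 mm of play along x.
- mat: grey rubber mat on the bench, 340 x 320 x 4 mm, origin under its centre, x along its long side; the rollers lie on it side by side, axes level, 25 mm above it, sleeves to its +x end. Their cores are filled unevenly: each balance point is hidden, up to 62 mm hub-side or 53 mm sleeve-side of the roller's point, new each start; gripped away from it, the heavy end dips.
- hammer: bystander: cooper's hammer with a wooden handle, 290 mm, lying beside the cradle; not to be moved
- tin: bystander: plain closed tin, 64 mm in diameter, 55 mm tall, on the bench on the robot side of the cradle; not to be moved
- bung: bystander: oak barrel bung, 54 mm in diameter, 40 mm tall, on the bench beyond the cradle; not to be moved

How it is judged:
By the outcome, as a careful person would: the job done as asked, in the order asked, and still so for the second after the job is handed in, with the robot touching nothing.
Of roller_a, roller_b, roller_c, roller_d only 3 to 4 are there at a start; the rules pass over those that are not, and their reading is None.
At some moment in a run one of roller_a, roller_b, roller_c, roller_d may be knocked a few centimetres aside while the robot is not near it.
It also fails if it takes over 210 s, if anything falls off the work surface, if the arm or the gripper's body presses on something with over 40 N, if the wrist force passes 120 N, or if a joint passes its speed limit or range.

## Robot

A 6-joint arm with a two-finger parallel gripper is mounted at the origin on the work surface. World frame = base frame: x ahead of the robot, y to its left, z up, the work surface at z = 0. Lengths are in m, angles in rad, forces in N, time in s.
With the tool pointing down it reaches from about 0.375 to 0.975 m from the base axis. Payload 3.8 kg.
Tool frame: the origin (TCP) lies midway between the tips of the shut fingers; the grasp point (between the pads) lies 19 mm behind it; y points along the fingers, x is the direction in which the jaws open and shut, and the axes are right-handed (so a half turn about y gives the same grasp; the last joint's range is limited). The gripper opens to 88 mm and grips with 3 to 60 N. Pads are 18 mm wide; open, the fingers measure 123 mm over their backs; the gripper's body (75 mm by 187 mm) begins 45 mm behind the grasp point.
Start: joints at [-1.172, 0.264, 1.604, -0, 1.274, -0.037], TCP at [0.285, -0.612, 0.207] pointing down, gripper open.
Joint ranges: [-2.63, 2.63], [-0.94, 2.18], [0.31, 2.57], [-1.31, 4.45], [0, 2.66], [-2.55, 2.55]. Speed limits (rad/s): [2.57, 2.57, 3.14, 3.14, 3.14, 3.14].

## Interface

Orientations are given as a unit quaternion [x, y, z, w].
In Python, from rig import observe, grab_frame, hand_in gives the robot as it stands.
- The arm moves only by the tool servo_tool, never from a script. Its argument "motion" is a list of rows, each a list of 4 numbers: the shift along the world's x, y, z each as a share of 20 cm, from -1 to 1, then the turn about the world's z as a share of 90 degrees, from -1 to 1. A call has 1 to 8 rows; each row is the pose to reach, as a shift and turn from the pose commanded when the call began; what a row does not reach only later rows make up. A row lasts 1/10 s, in which the tool goes at most 50 mm and 8.59 degrees, less where a joint would pass 70% of its speed; a pose out of reach is approached as far as the arm can. A call with a number of a shift or a turn outside -1 to 1 is refused whole. A call with a gripper value outside its range is refused whole. "hand" is the opening, from 0 (shut) to 1 (fully open), set as the call begins (left out, the last holds). The fingers move at their own pace and stop on an object; the grip force is fixed at half the most. Time passes only in rows, so rows that repeat a pose let the fingers close. It gives the time, the measured TCP pose, the force and the opening at its end, in the units of the state.
- observe(): the state, without advancing time (a new reading comes with each control period).
- grab_frame(name): name is "scene" or "top" or "wrist"; returns a dict with "frame" (480x640x3 uint8, blue, green, red), "range_z" (480x640 float32, m along the optical axis (not along the pixel's ray), 0 where there is no reading), "intrinsics" (3x3 intrinsics, pixels), "distortion" ([k1, k2, p1, p2, k3] as OpenCV has them; the pictures are not rectified), "R" (3x3) and "t" (3): a world point X has camera coordinates R X + t; the wrist camera has in their place "tool_from_camera" (4x4, takes a point from camera to tool coordinates, whose origin is the TCP and whose axes are the tool frame's). Camera axes: x right, y down, z forward; pixel columns grow to the right and rows downward; lengths in m; the calibration is good to about 2 mm. A picture is of the moment at which its call begins: read the wrist's pose just before it.
- hand_in(): hands the job in, once; it reports no verdict.
The state is a dict: "t": time; "qpos": joint angles; "qd": joint speeds; "joint_efforts": joint torques, N m; "eef_pos": TCP position; "tool_rot": TCP orientation; "force": force on the tool from outside, world axes, zero at the start; "torque": the same for the moment, N m; "opening": finger opening in m.
Only numpy, scipy, OpenCV 4.12 (cv2) and the standard library are available. Lean on these libraries where they do the work, as an engineer would, in place of code of your own. Each camera call takes 0.05 s, during which the arm holds its last target. There are 200 camera calls.

## Working session

There is one attempt and no reset: what is moved stays moved. The work goes in short steps, Python scripts to look and compute and a tool call to move; the robot and the scene stay as the last step left them, time stands still between calls to the robot, and variables do not carry over. Pictures are saved under pics/ and viewed, about 12 in all and at most 16, crops included, and the job is handed in when it is done.

Besides the shell and the picture viewer there is one more tool, called after "Call:" by a JSON object that holds its "op" and its "data". servo_tool: Moves the arm, as the interface text tells. Its arguments: {"type":"object","properties":{"motion":{"type":"array","items":{"type":"array","items":{"type":"number","minimum":-1,"maximum":1}}},"hand":{"type":"number"}},"required":["motion"]}

```bash
mkdir -p pics; ls
cat > h.py <<'E'
import numpy as np, cv2
from rig import observe, grab_frame, hand_in
def world(f, uv=None, obs=None):
    """world coordinates of all pixels from the range image"""
    K,d=f["intrinsics"],f["distortion"]
    H,W=f["range_z"].shape
    u,v=np.meshgrid(np.arange(W),np.arange(H))
    p=cv2.undistortPoints(np.stack([u,v],-1).reshape(-1,1,2).astype(np.float64),np.array(K),np.array(d)).reshape(H,W,2)
    z=f["range_z"].astype(float)
    C=np.dstack([p[...,0]*z,p[...,1]*z,z])
    if "R" in f: return (C-np.array(f["t"]))@np.array(f["R"])
    from scipy.spatial.transform import Rotation as Ro
    T=np.array(f["tool_from_camera"])
    return (C@T[:3,:3].T+T[:3,3])@Ro.from_quat(obs["tool_rot"]).as_matrix().T+np.array(obs["eef_pos"])
E
python3 - <<'E'
from h import *
print(observe())
for n in("scene","top"):
    f=grab_frame(n); cv2.imwrite(f"pics/{n}0.png",f["frame"]); np.savez(f"pics/{n}0.npz",**f)
    print(n,f["intrinsics"],f["R"],f["t"],(f["range_z"]>0).mean())
E
```

```text
pics
{'t': 0.0, 'qpos': array([-1.17190923e+00,  2.64739243e-01,  1.60536987e+00, -1.55521453e-05,
        1.27367520e+00, -3.68947334e-02]), 'qd': array([-0.00118958,  0.00162713,  0.00166863,  0.00017614, -0.00151072,
       -0.00328071]), 'joint_efforts': array([-1.12958031e-03, -5.02112281e+01, -3.56874168e+01,  7.27477251e-02,
        2.93927256e-02, -2.38098874e-04]), 'eef_pos': array([ 0.28462661, -0.61120351,  0.20579967]), 'tool_rot': array([-0.59582772,  0.38073132, -0.37945016,  0.59669973]), 'force': array([-0.09612868, -0.28483924,  1.37045321]), 'torque': array([-0.0785555 ,  0.02643814, -0.03030546]), 'opening': 0.08849855506987285}
scene [[466.89606839   0.         319.96952287]
 [  0.         466.89606839 232.99401758]
 [  0.           0.           1.        ]] [[-0.32789533  0.94471296  0.0014409 ]
 [ 0.52601351  0.18383769 -0.83036949]
 [-0.78472571 -0.27151634 -0.5572113 ]] [ 0.05196829 -0.23851579  1.36683706] 0.99609375
top [[500.97733088   0.         324.17380795]
 [  0.         500.97733088 250.49226546]
 [  0.           0.           1.        ]] [[-0.02086226 -0.9997743  -0.00401367]
 [-0.99385931  0.02117484 -0.10860612]
 [ 0.10866659  0.00172325 -0.99407676]] [0.13652868 0.53397468 0.97498398] 0.9959147135416667
```

View pics/top0.png

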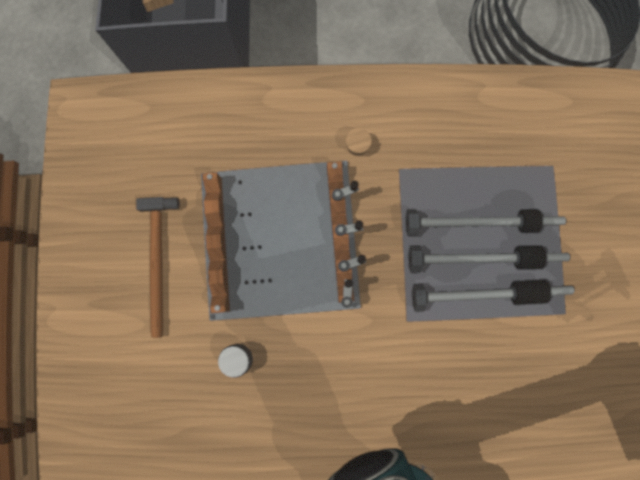

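View pics/scene0.png

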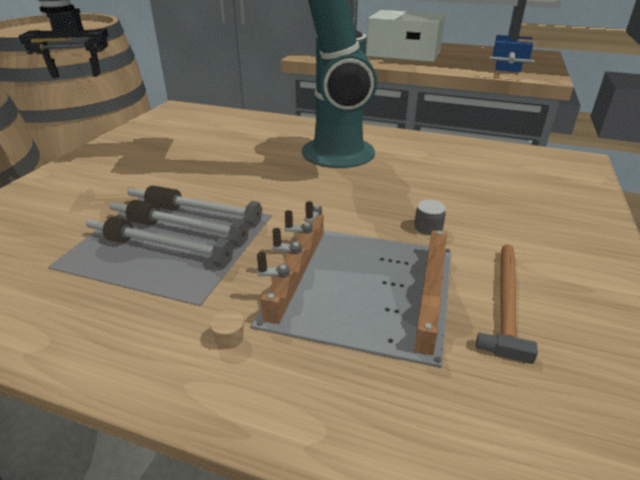

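The top view shows three rollers on the mat, at rows ≈222, 258 and 293. Their sleeves are at columns 520–550, so they point to −y. The cradle spans columns 205–355, with one dot at the far end. The keeper knobs are near (353,186), (358,226), (361,260) and (348,286). The sleeves look like c, b and a from far to near, so d seems to be missing. Next I'll measure from the depth images.

```bash
cat > m.py <<'E'
from h import *
from scipy.spatial.transform import Rotation as Ro
def rollers(P,box=(0.35,0.75,-0.66,-0.15)):
    """fit rollers in a cloud: list of dict(axis point, dir to the sleeve, spans of high parts)"""
    Q=P.reshape(-1,3); m=(Q[:,0]>box[0])&(Q[:,0]<box[1])&(Q[:,1]>box[2])&(Q[:,1]<box[3])&(Q[:,2]>.022)&(Q[:,2]<.065)
    Q=Q[m]
    im=np.zeros((500,600),np.uint8); ij=((Q[:,:2]-[box[0],box[2]])/.001).astype(int)
    ok=(ij[:,0]<500)&(ij[:,1]<600); Q,ij=Q[ok],ij[ok]; im[ij[:,0],ij[:,1]]=255
    im=cv2.morphologyEx(im,cv2.MORPH_CLOSE,np.ones((5,5),np.uint8))
    n,l,s,c=cv2.connectedComponentsWithStats(im); out=[]
    for k in range(1,n):
        if s[k,4]<1500: continue
        R=Q[l[ij[:,0],ij[:,1]]==k]
        vx,vy,x0,y0=cv2.fitLine(R[:,:2].astype(np.float32),cv2.DIST_HUBER,0,.001,.001).ravel()
        for _ in range(3):
            d=np.array([vx,vy]); d=d*(-np.sign(d[1])); o=np.array([x0,y0])
            s_=(R[:,:2]-o)@d; w=(R[:,:2]-o)@[-d[1],d[0]]
            sh=(R[:,2]<.042)&(abs(w)<.014)&(s_>s_.min()+.04)
            vx,vy,x0,y0=cv2.fitLine(R[sh,:2].astype(np.float32),cv2.DIST_HUBER,0,.001,.001).ravel()
        hi=s_[(R[:,2]>.045)]; h=np.sort(hi)
        out.append(dict(o=o,d=d,end=(s_.min(),s_.max()),hi=h,R=R,s=s_,ztop=np.median(R[sh,2])))
    return out
def report(P,**k):
    for r in rollers(P,**k):
        lo,hiE=np.percentile(r['s'],[.3,99.7]); h=r['hi']
        hub=h[h<np.mean(r['end'])]; sl=h[h>np.mean(r['end'])]
        p=lambda s:np.round(r['o']+r['d']*s,4)
        S=np.percentile(sl,[1,99]) if len(sl) else (0,0); Hb=np.percentile(hub,[1,99]) if len(hub) else (0,0)
        print("len",round(hiE-lo,3),"sleeve",np.round(S[1]-S[0],3),"hub",np.round(Hb[1]-Hb[0],3),"yaw",round(np.degrees(np.arctan2(r['d'][1],r['d'][0])),2),"ztop",round(r['ztop'],4))
        print("   mid from end",p(hiE-.172),"from sleeve",p(S[1]-.115),"from hub",p(Hb[0]+.16))
E
python3 - <<'E'
from m import *
T=[]
for n in("top","scene"):
    f=dict(np.load(f"pics/{n}0.npz")); P=world(f); T.append(P); print(n); report(P)
    for nm,b in dict(cr=(.35,.85,-.12,.35)).items():
        Q=P.reshape(-1,3); Q=Q[(Q[:,0]>b[0])&(Q[:,0]<b[1])&(Q[:,1]>b[2])&(Q[:,1]<b[3])]
        r=Q[(Q[:,2]>.05)&(Q[:,2]<.06)]
        # rails
        for lo,hi in((-.12,.06),(.1,.25)):
            q=r[(r[:,1]>lo)&(r[:,1]<hi)]
            if len(q)>20:
                rc=cv2.minAreaRect((q[:,:2]*1000).astype(np.float32)); print("rail",rc,np.median(q[:,2]),len(q))
        k=Q[(Q[:,2]>.085)&(Q[:,2]<.12)&(Q[:,1]<.08)]
        im=np.zeros((500,300),np.uint8); ij=((k[:,:2]-[.35,-.15])*1000).astype(int); im[ij[:,0],ij[:,1]]=255
        im=cv2.morphologyEx(im,cv2.MORPH_CLOSE,np.ones((5,5),np.uint8)); nn,l,s,c=cv2.connectedComponentsWithStats(im)
        for i in range(1,nn):
            q=k[l[ij[:,0],ij[:,1]]==i]; print("knob",np.round((q.min(0)+q.max(0))/2,4),"top",q[:,2].max().round(3),len(q))
o=observe(); print("tool axes\n",Ro.from_quat(o["tool_rot"]).as_matrix().round(3))
P=T[0]
for uv in((338,194),(341,230),(344,266),(347,302),(212,177),(222,308),(334,167),(346,303),(246,282),(258,282),(270,281)): print(uv,P[uv[1],uv[0]].round(4))
E
```

```text
top
len 0.174 sleeve 0.071 hub 0 yaw -88.27 ztop 0.0357
   mid from end [ 0.4404 -0.1533] from sleeve [ 0.4421 -0.2101] from hub [ 0.4474 -0.3857]
len 0.169 sleeve 0.053 hub 0 yaw -91.48 ztop 0.0358
   mid from end [ 0.5154 -0.1474] from sleeve [ 0.514  -0.2031] from hub [ 0.5091 -0.39  ]
len 0.167 sleeve 0.039 hub 0 yaw -91.01 ztop 0.0363
   mid from end [ 0.5904 -0.1462] from sleeve [ 0.5894 -0.2031] from hub [ 0.586 -0.398]
rail ((551.9854736328125, -38.408447265625), (260.49029541015625, 88.4224853515625), 25.720163345336914) 0.05358582111880157 512
rail ((581.9483642578125, 108.02992248535156), (15.987272262573242, 262.6160888671875), 89.9935531616211) 0.05559365568750939 263
knob [0.4677 0.0758 0.0944] top 0.103 24
knob [0.5135 0.0549 0.0949] top 0.104 60
knob [0.578  0.0586 0.0951] top 0.103 63
knob [0.6554 0.065  0.0955] top 0.105 64
scene
len 0.171 sleeve 0.071 hub 0 yaw -78.57 ztop 0.0332
   mid from end [ 0.4353 -0.1518] from sleeve [ 0.4461 -0.2053] from hub [ 0.4872 -0.4088]
len 0.166 sleeve 0.055 hub 0 yaw -78.64 ztop 0.0331
   mid from end [ 0.5054 -0.1472] from sleeve
[... 492 characters left out ...]
1
knob [0.4692 0.0783 0.0935] top 0.101 14
knob [0.5049 0.0549 0.1005] top 0.1 1
knob [0.5057 0.0614 0.0999] top 0.1 1
knob [0.5149 0.0575 0.0938] top 0.103 77
knob [0.5775 0.0611 0.0938] top 0.102 92
knob [0.6548 0.0669 0.0942] top 0.103 106
tool axes
 [[ 0.422 -0.001  0.907]
 [-0.907  0.002  0.422]
 [-0.002 -1.     0.   ]]
(338, 194) [0.6416 0.096  0.0741]
(341, 230) [0.5713 0.0919 0.0705]
(344, 266) [0.5012 0.088  0.0752]
(347, 302) [0.4327 0.0839 0.0722]
(212, 177) [0.6867 0.3468 0.0564]
(222, 308) [0.4257 0.3262 0.0551]
(334, 167) [0.6994 0.1022 0.0613]
(346, 303) [0.4308 0.0858 0.0719]
(246, 282) [0.4778 0.2865 0.0063]
(258, 282) [0.4773 0.2617 0.0072]
(270, 281) [0.4788 0.2369 0.0096]
```

Run:
```python
from m import *
for n in("top","scene"):
    f=dict(np.load(f"pics/{n}0.npz")); P=world(f); print(n); report(P,box=(.35,.75,-.6,.03))
    Q=P.reshape(-1,3)
    for lo,hi in((.06,.13),(.29,.37)):
        q=Q[(Q[:,1]>lo)&(Q[:,1]<hi)&(Q[:,0]>.38)&(Q[:,0]<.75)&(Q[:,2]>.05)&(Q[:,2]<.0595)]
        vx,vy,a,b=cv2.fitLine(q[:,:2].astype(np.float32),cv2.DIST_HUBER,0,.001,.001).ravel()
        dd=np.array([vx,vy])*np.sign(vx); s=(q[:,:2]-[a,b])@dd; w=(q[:,:2]-[a,b])@[-dd[1],dd[0]]
        wl,wh=np.percentile(w,[3,97]); sl,sh=np.percentile(s,[1,99])
        c=np.array([a,b])+dd*(sl+sh)/2+np.array([-dd[1],dd[0]])*(wl+wh)/2
        print("rail",len(q),"centre",c.round(4),"yaw of y",np.degrees(np.arctan2(dd[1],dd[0])).round(2),"len",(sh-sl).round(3),"wid",(wh-wl).round(3),"z",np.median(q[:,2]).round(4))
    # pins and keepers: heights .063-.08
    q=Q[(Q[:,1]>.03)&(Q[:,1]<.13)&(Q[:,0]>.4)&(Q[:,0]<.7)&(Q[:,2]>.064)&(Q[:,2]<.08)]
    for x in(.433,.502,.572,.642):
        s=q[np.hypot(q[:,0]-x,q[:,1]-.09)<.012]; print("pin",((s.min(0)+s.max(0))/2).round(4),s.mean(0).round(4))
```

```text
top
len 0.275 sleeve 0.071 hub 0.02 yaw -88.36 ztop 0.0358
   mid from end [ 0.4407 -0.1532] from sleeve [ 0.4423 -0.2101] from hub [ 0.4423 -0.2103]
len 0.274 sleeve 0.053 hub 0.02 yaw -91.03 ztop 0.0359
   mid from end [ 0.5149 -0.1471] from sleeve [ 0.5139 -0.2032] from hub [ 0.5139 -0.2053]
len 0.276 sleeve 0.039 hub 0.02 yaw -90.32 ztop 0.0362
   mid from end [ 0.5896 -0.1456] from sleeve [ 0.5893 -0.2031] from hub [ 0.5893 -0.2024]
rail 724 centre [0.5741 0.093 ] yaw of y 2.59 len 0.277 wid 0.03 z 0.0552
rail 1126 centre [0.5569 0.3435] yaw of y 3.45 len 0.276 wid 0.028 z 0.0558
pin [0.4338 0.0866 0.0706] [0.4334 0.0866 0.0703]
pin [0.5028 0.0887 0.0709] [0.5027 0.0887 0.0703]
pin [0.573  0.0899 0.07  ] [0.5726 0.0908 0.0696]
pin [0.643  0.09   0.0705] [0.6432 0.0914 0.0698]
scene
len 0.244 sleeve 0.07 hub 0 yaw -82.32 ztop 0.0329
   mid from end [ 0.4434 -0.1506] from sleeve [ 0.4507 -0.2053] from hub [ 0.474 -0.378]
len 0.244 sleeve 0.054 hub 0 yaw -83.93 ztop 0.033
   mid from end [ 0.5177 -0.1455] from sleeve [ 0.5235 -0.2003] from hub [ 0.5439 -0.3924]
len 0.245 sleeve 0.039 hub 0 yaw -87.97 ztop 0.0348
   mid from end [ 0.5932 -0.1439] from sleeve [ 0.5952 -0.1994] from hub [ 0.6008 -0.3573]
rail 691 centre [0.5749 0.0964] yaw of y 2.83 len 0.274 wid 0.029 z 0.0558
rail 1128 centre [0.5584 0.3455] yaw of y 3.71 len 0.276 wid 0.028 z 0.0565
pin [0.4348 0.088  0.0697] [0.4355 0.0893 0.0698]
pin [0.5028 0.0903 0.0695] [0.505  0.0914 0.0697]
pin [0.5739 0.0893 0.0704] [0.5753 0.091  0.0695]
pin [0.6428 0.0898 0.0699] [0.6454 0.0916 0.0693]
```

The sleeves measure 70, 53 and 39 mm, so a, b and c are present and d is missing. Keepers 1–3 stand near clear, at about 0.3, 0.06 and 0.2 rad, so they don't block the vees. I'm moving over roller a now.

Call:
{"op": "servo_tool", "data": {"motion": [[0.4,0.5,0,0.37],[0.785,1,0,0.741],[0.785,1,0,0.741],[0.785,1,0,0.741],[0.785,1,0,0.741],[0.785,1,0,0.741],[0.785,1,0,0.741],[0.785,1,0,0.741]], "hand": 0.35}}

```text
t: 0.9
eef_pos: [0.4423, -0.4107, 0.2065]
tool_rot: [-0.707, -0.013, 0.013, 0.707]
force: [-0.6, -0.3, -0.2]
opening: 0.0311
```

Call:
{"op": "servo_tool", "data": {"motion": [[0,0.5,0,0],[0,1,-0.2,0],[0,1,-0.4,0],[0,1,-0.43,0],[0,1,-0.43,0],[0,1,-0.43,0]]}}

```text
t: 1.5
eef_pos: [0.4389, -0.2081, 0.1176]
tool_rot: [-0.706, -0.009, 0.013, 0.708]
force: [0.5, 0.7, -0.1]
opening: 0.0305
```

```bash
cat > look.py <<'E'
from m import *
import sys
def cam(name,save=None):
    o=observe(); f=grab_frame(name)
    if save: cv2.imwrite(f"pics/{save}.png",f["frame"])
    return o,f,world(f,obs=o)
if __name__=="__main__":
    o,f,P=cam(sys.argv[1],sys.argv[2] if len(sys.argv)>2 else None)
    M=Ro.from_quat(o["tool_rot"]).as_matrix(); print("t",round(o["t"],2),"tcp",o["eef_pos"].round(4),"yaw",np.degrees(np.arctan2(M[1,0],M[0,0])).round(2),"F",o["force"].round(2),"T",o["torque"].round(3),"open",round(o["opening"],4))
    report(P,box=(.35,.75,-.6,.03))
E
python3 look.py wrist wrist1
```

```text
t 1.5 tcp [ 0.4389 -0.2081  0.1176] yaw 1.84 F [ 0.52  0.67 -0.06] T [-0.015 -0.023 -0.032] open 0.0305
len 0.252 sleeve 0.052 hub 0.009 yaw -89.1 ztop 0.0369
   mid from end [ 0.4362 -0.1381] from sleeve [ 0.4371 -0.1912] from hub [ 0.4375 -0.2209]
len 0.213 sleeve 0.009 hub 0.007 yaw -90.52 ztop 0.0369
   mid from end [ 0.5101 -0.0962] from sleeve [ 0.5095 -0.1586] from hub [ 0.509  -0.2178]
len 0.221 sleeve 0 hub 0.011 yaw -89.63 ztop 0.0365
   mid from end [ 0.5817 -0.0991] from sleeve [ 0.5813 -0.0447] from hub [ 0.5824 -0.2116]
```

Call:
{"op": "servo_tool", "data": {"motion": [[0,0,0,0],[0,0,0,0],[0,0,0,0]]}}

```text
t: 1.85
eef_pos: [0.4428, -0.2134, 0.1223]
tool_rot: [0.707, 0.01, -0.009, -0.707]
force: [0.5, 0.0, -0.4]
opening: 0.0309
```

```bash
python3 look.py wrist wrist2
```

```text
t 1.85 tcp [ 0.4428 -0.2134  0.1223] yaw 1.58 F [ 0.46  0.   -0.44] T [-0.054 -0.113  0.001] open 0.0309
len 0.256 sleeve 0.061 hub 0.004 yaw -89.19 ztop 0.0369
   mid from end [ 0.4365 -0.1468] from sleeve [ 0.4372 -0.201 ] from hub [ 0.4376 -0.2255]
len 0.217 sleeve 0.017 hub 0.004 yaw -90.76 ztop 0.0369
   mid from end [ 0.5095 -0.1052] from sleeve [ 0.5087 -0.1669] from hub [ 0.508  -0.2216]
len 0.225 sleeve 0 hub 0.006 yaw -91.06 ztop 0.0365
   mid from end [ 0.5828 -0.1088] from sleeve [ 0.5832 -0.0868] from hub [ 0.5808 -0.2166]
```

View pics/wrist2.png

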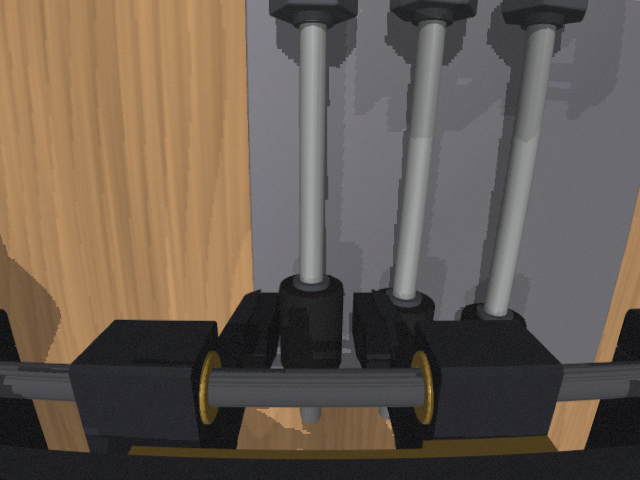

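The wrist view shows roller a's shaft centred between the fingers, at column 312 against about 315. The hubs are at the top of the frame and a's sleeve starts at row 280. I'll go down, grip at a's point and make a trial lift.

Call:
{"op": "servo_tool", "data": {"motion": [[-0.01,0.01,-0.2,0],[-0.01,0.01,-0.35,0],[-0.01,0.01,-0.45,0],[-0.01,0.01,-0.52,0],[-0.01,0.01,-0.55,0],[-0.01,0.01,-0.55,0],[-0.01,0.01,-0.55,0]], "hand": 0.42}}

```text
t: 2.6
eef_pos: [0.4409, -0.2105, 0.0121]
tool_rot: [0.707, 0.011, -0.01, -0.707]
force: [-1.1, 0.3, 0.8]
opening: 0.037
```

Call:
{"op": "servo_tool", "data": {"motion": [[0,0,0,0],[0,0,0,0],[0,0,0,0],[0,0,0,0],[0,0,0,0],[0,0,0,0]], "hand": 0}}

```text
t: 3.2
eef_pos: [0.44, -0.2099, 0.0112]
tool_rot: [0.707, 0.01, -0.01, -0.707]
force: [1.3, 0.3, 0.2]
opening: 0.0004
```

```bash
cat > st.py <<'E'
from rig import observe
import numpy as np
from scipy.spatial.transform import Rotation as Ro
o=observe(); M=Ro.from_quat(o["tool_rot"]).as_matrix()
print("t",round(o["t"],2),"tcp",o["eef_pos"].round(4),"yaw",np.degrees(np.arctan2(M[1,0],M[0,0])).round(2),"F",o["force"].round(2),"T",o["torque"].round(3),"open",round(o["opening"],4))
E
python3 st.py
```

```text
t 3.2 tcp [ 0.44   -0.2099  0.0112] yaw 1.66 F [1.31 0.33 0.22] T [ 0.021 -0.047 -0.016] open 0.0004
```

Call:
{"op": "servo_tool", "data": {"motion": [[0,0,0.01,0],[0,0,0.02,0],[0,0,0.03,0],[0,0,0.03,0],[0,0,0.03,0],[0,0,0.03,0]]}}

```text
t: 3.8
eef_pos: [0.4399, -0.2099, 0.0171]
tool_rot: [-0.707, -0.01, 0.01, 0.707]
force: [0.1, -0.2, 0.2]
opening: 0.0004
```

```bash
python3 st.py; python3 look.py wrist w3;  python3 look.py scene s3
```

```text
t 3.8 tcp [ 0.4399 -0.2099  0.0171] yaw 1.66 F [ 0.07 -0.21  0.25] T [-0.042 -0.09   0.02 ] open 0.0004
t 3.8 tcp [ 0.4399 -0.2099  0.0171] yaw 1.66 F [ 0.07 -0.21  0.25] T [-0.042 -0.09   0.02 ] open 0.0004
len 0.146 sleeve 0.003 hub 0 yaw -89.09 ztop 0.037
   mid from end [ 0.4351 -0.0624] from sleeve [ 0.4355 -0.0866] from hub [ 0.4392 -0.3252]
len 0.148 sleeve 0 hub 0 yaw -90.2 ztop 0.0368
   mid from end [ 0.5085 -0.0607] from sleeve [ 0.5085 -0.0584] from hub [ 0.5075 -0.3334]
t 3.85 tcp [ 0.4399 -0.2099  0.017 ] yaw 1.66 F [ 0.18  0.31 -0.19] T [-0.029 -0.062  0.024] open 0.0004
len 0.243 sleeve 0.118 hub 0.005 yaw -82.26 ztop 0.0327
   mid from end [ 0.4438 -0.15  ] from sleeve [ 0.4512 -0.2046] from hub [ 0.4714 -0.3534]
len 0.245 sleeve 0.054 hub 0 yaw -84.41 ztop 0.0333
   mid from end [ 0.517  -0.1456] from sleeve [ 0.5225 -0.2013] from hub [ 0.5397 -0.3776]
len 0.245 sleeve 0.04 hub 0 yaw -87.11 ztop 0.0349
   mid from end [ 0.5933 -0.1434] from sleeve [ 0.5962 -0.2002] from hub [ 0.6047 -0.3691]
```

The fingers shut on nothing, so I'm looking at why.

View pics/w3.png

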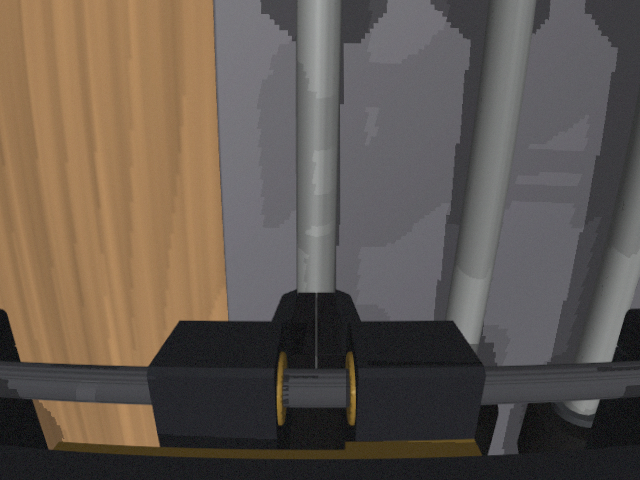

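View pics/s3.png

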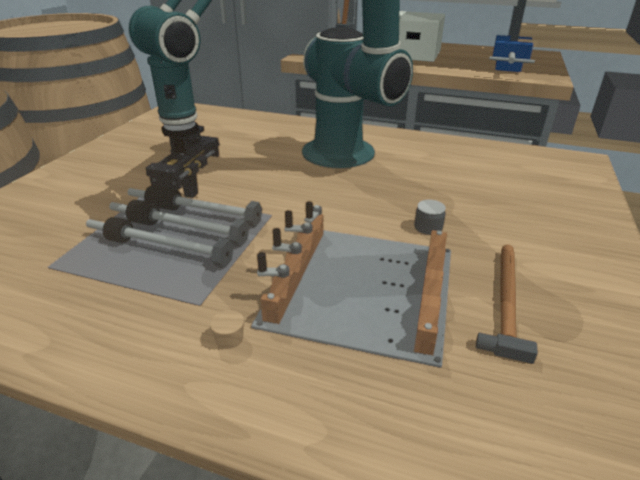

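Run:
```python
from look import *
o,f,P=cam("wrist"); np.savez("pics/w3.npz",**f)
T=np.array(f["tool_from_camera"]); print(T.round(4)); print(np.array(f["intrinsics"]).round(1))
M=Ro.from_quat(o["tool_rot"]).as_matrix(); L=(P-o["eef_pos"])@M
for uv in((316,296),(300,300),(335,300),(300,330),(285,325),(290,400),(316,285),(316,200),(316,100),(150,200),(316,320)): print(uv,"tool",L[uv[1],uv[0]].round(4),"world",P[uv[1],uv[0]].round(4))
```

```text
[[ 1.000e+00 -1.200e-03  1.000e-04 -2.100e-03]
 [-4.000e-04 -2.947e-01  9.556e-01 -1.779e-01]
 [-1.100e-03 -9.556e-01 -2.947e-01  7.630e-02]
 [ 0.000e+00  0.000e+00  0.000e+00  1.000e+00]]
[[383.6   0.  315.8]
 [  0.  383.6 241.3]
 [  0.    0.    1. ]]
(316, 296) tool [-0.002  -0.0222  0.0028] world [ 0.4378 -0.2071  0.0392]
(300, 300) tool [-0.0084 -0.0393  0.0092] world [ 0.4312 -0.2009  0.0563]
(335, 300) tool [ 0.0055 -0.0395  0.0093] world [ 0.4451 -0.2004  0.0566]
(300, 330) tool [-0.0075 -0.0627  0.0092] world [ 0.4321 -0.2008  0.0797]
(285, 325) tool [-0.0126 -0.0618  0.0106] world [ 0.427  -0.1996  0.0788]
(290, 400) tool [-0.0073 -0.1143  0.0232] world [ 0.4319 -0.1869  0.1313]
(316, 285) tool [-0.002  -0.0217  0.008 ] world [ 0.4376 -0.2019  0.0387]
(316, 200) tool [-0.0019 -0.0212  0.0459] world [ 0.4366 -0.164   0.0382]
(316, 100) tool [-0.0019 -0.0212  0.0853] world [ 0.4355 -0.1246  0.0383]
(150, 200) tool [-0.0884  0.0165  0.039 ] world [ 0.3503 -0.1734  0.0005]
(316, 320) tool [-0.002  -0.0211 -0.0098] world [ 0.4381 -0.2197  0.0381]
```

Call:
{"op": "servo_tool", "data": {"motion": [[0,0,0.2,0],[0,0,0.4,0],[0,0,0.4,0],[0,0,0.4,0],[0,0,0.4,0]]}}

```text
t: 4.45
eef_pos: [0.439, -0.2094, 0.0959]
tool_rot: [-0.707, -0.01, 0.011, 0.707]
force: [0.1, 0.4, -0.2]
opening: 0.0007
```

Run:
```python
from look import *
o,f,P=cam("scene"); print(o["eef_pos"].round(4),o["opening"])
fr=f["frame"]
m=(np.hypot(P[...,0]-o["eef_pos"][0],P[...,1]-o["eef_pos"][1])<.04)&(P[...,2]>.06)&(P[...,2]<.25)
h,e=np.histogram(P[m][:,2],bins=np.arange(.06,.2,.01)); print(list(zip(e.round(2),h)))
v,u=np.nonzero(m); print(u.min(),u.max(),v.min(),v.max())
o,f,P=cam("wrist"); np.savez("pics/w4.npz",**f)
M=Ro.from_quat(o["tool_rot"]).as_matrix(); L=(P-o["eef_pos"])@M
for r in range(255,345,5): print(r,[tuple(L[r,c].round(3)) for c in(290,305,330,345)])
a=cv2.resize(fr[100:260,80:280],(600,480),interpolation=cv2.INTER_CUBIC); b=cv2.resize(f["frame"][240:400,220:420],None,fx=3,fy=3)
cv2.imwrite("pics/fing.png",cv2.resize(np.hstack([a,b]),(800,320)))
```

```text
[ 0.439  -0.2094  0.0959] 0.0007343895475082425
[(np.float64(0.06), np.int64(0)), (np.float64(0.07), np.int64(0)), (np.float64(0.08), np.int64(0)), (np.float64(0.09), np.int64(0)), (np.float64(0.1), np.int64(0)), (np.float64(0.11), np.int64(0)), (np.float64(0.12), np.int64(17)), (np.float64(0.13), np.int64(63)), (np.float64(0.14), np.int64(74)), (np.float64(0.15), np.int64(69)), (np.float64(0.16), np.int64(83)), (np.float64(0.17), np.int64(69)), (np.float64(0.18), np.int64(22)), (np.float64(0.19), np.int64(37))]
160 200 104 165
255 [(np.float64(-0.021), np.float64(0.091), np.float64(-0.017)), (np.float64(-0.009), np.float64(0.063), np.float64(-0.007)), (np.float64(0.007), np.float64(0.065), np.float64(-0.008)), (np.float64(0.02), np.float64(0.091), np.float64(-0.017))]
260 [(np.float64(-0.021), np.float64(0.092), np.float64(-0.022)), (np.float64(-0.009), np.float64(0.063), np.float64(-0.011)), (np.float64(0.008), np.float64(0.065), np.float64(-0.012)), (np.float64(0.02), np.float64(0.09), np.float64(-0.021))]
265 [(np.float64(-0.021), np.float64(0.09), np.float64(-0.025)), (np.float6
[... 3151 characters left out ...]
-0.062), np.float64(0.009)), (np.float64(-0.006), np.float64(-0.063), np.float64(0.009)), (np.float64(0.003), np.float64(-0.063), np.float64(0.009)), (np.float64(0.008), np.float64(-0.066), np.float64(0.011))]
335 [(np.float64(-0.011), np.float64(-0.067), np.float64(0.01)), (np.float64(-0.006), np.float64(-0.066), np.float64(0.009)), (np.float64(0.003), np.float64(-0.066), np.float64(0.009)), (np.float64(0.007), np.float64(-0.067), np.float64(0.01))]
340 [(np.float64(-0.01), np.float64(-0.072), np.float64(0.011)), (np.float64(-0.006), np.float64(-0.069), np.float64(0.009)), (np.float64(0.003), np.float64(-0.068), np.float64(0.009)), (np.float64(0.007), np.float64(-0.072), np.float64(0.011))]
```

View pics/fing.png

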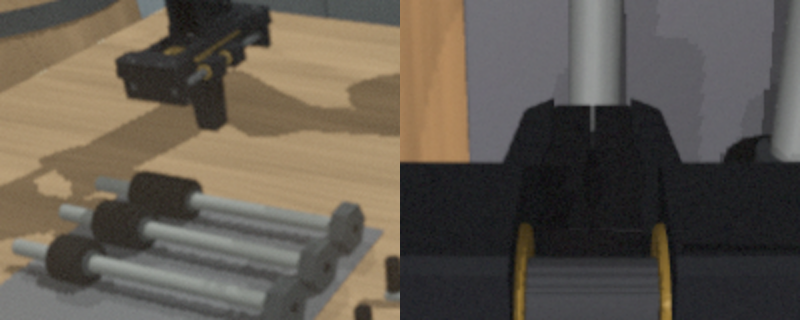

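Both the scene and wrist depth put the real fingertips about 32 mm above the reported TCP. The grasp point is therefore at reported z + 0.051, so I need to go about 31 mm lower.

Call:
{"op": "servo_tool", "data": {"motion": [[0,0,0,0],[0,0,-0.2,0],[0,0,-0.38,0],[0,0,-0.46,0],[0,0,-0.51,0],[0,0,-0.55,0],[0,0,-0.57,0],[0,0,-0.57,0]], "hand": 0.42}}

```text
t: 5.35
eef_pos: [0.4402, -0.21, -0.0168]
tool_rot: [0.707, 0.01, -0.01, -0.707]
force: [-1.6, -0.2, 0.2]
opening: 0.0373
```

Call:
{"op": "servo_tool", "data": {"motion": [[0,0,0,0],[0,0,0,0],[0,0,0,0],[0,0,0,0],[0,0,0,0]], "hand": 0}}

```text
t: 5.85
eef_pos: [0.4403, -0.2102, -0.0162]
tool_rot: [0.707, 0.01, -0.01, -0.707]
force: [-2.4, 0.4, 5.6]
opening: 0.017
```

```bash
python3 st.py
```

```text
t 5.85 tcp [ 0.4403 -0.2102 -0.0162] yaw 1.65 F [-2.44  0.42  5.62] T [-0.051  0.193 -0.038] open 0.017
```

Call:
{"op": "servo_tool", "data": {"motion": [[0,0,0.01,0],[0,0,0.02,0],[0,0,0.03,0],[0,0,0.04,0],[0,0,0.04,0],[0,0,0.04,0]]}}

```text
t: 6.45
eef_pos: [0.4395, -0.2096, -0.0092]
tool_rot: [-0.707, -0.01, 0.011, 0.707]
force: [-1.0, 0.7, -7.5]
opening: 0.0172
```

```bash
python3 st.py
cat > tilt.py <<'E'
# height of the shaft top along y near the gripped roller, from the scene and wrist cameras
from look import *
def prof(P,o,a0,name):
    x,y=a0[0],a0[1]; Q=P.reshape(-1,3); out=[]
    for s in np.arange(y-.17,y+.17,.02):
        q=Q[(abs(Q[:,0]-x-(a0[2] if len(a0)>2 else 0)*(s-y))<.03)&(abs(Q[:,1]-s)<.006)&(Q[:,2]>o["eef_pos"][2]-.01)&(Q[:,2]<o["eef_pos"][2]+.09)]
        out.append((round(s-y,3),round(np.percentile(q[:,2],97),4) if len(q)>4 else None))
    print(name,out)
o,f,P=cam("wrist"); e=o["eef_pos"]
prof(P,o,e,"wrist")
o,f,P=cam("scene"); prof(P,o,e,"scene")
E
python3 tilt.py
```

```text
t 6.45 tcp [ 0.4395 -0.2096 -0.0092] yaw 1.67 F [-1.02  0.7  -7.51] T [-0.054 -0.094  0.031] open 0.0172
wrist [(np.float64(-0.17), None), (np.float64(-0.15), None), (np.float64(-0.13), None), (np.float64(-0.11), None), (np.float64(-0.09), None), (np.float64(-0.07), np.float64(0.005)), (np.float64(-0.05), np.float64(0.0527)), (np.float64(-0.03), np.float64(0.047)), (np.float64(-0.01), np.float64(0.0786)), (np.float64(0.01), np.float64(0.0711)), (np.float64(0.03), np.float64(0.044)), (np.float64(0.05), np.float64(0.0432)), (np.float64(0.07), np.float64(0.0424)), (np.float64(0.09), np.float64(0.0416)), (np.float64(0.11), np.float64(0.0407)), (np.float64(0.13), np.float64(0.0048)), (np.float64(0.15), None), (np.float64(0.17), None)]
scene [(np.float64(-0.17), np.float64(0.0497)), (np.float64(-0.15), np.float64(0.0502)), (np.float64(-0.13), np.float64(0.0499)), (np.float64(-0.11), np.float64(0.0634)), (np.float64(-0.09), np.float64(0.0586)), (np.float64(-0.07), np.float64(0.0421)), (np.float64(-0.05), np.float64(0.0414)), (np.float64(-0.03), np.float64(0.0312)), (np.float64(-0.01), np.float64(0.0476)), (np.float64(0.01), np.float64(0.0745)), (np.float64(0.03), np.float64(0.0414)), (np.float64(0.05), np.float64(0.0418)), (np.float64(0.07), np.float64(0.0405)), (np.float64(0.09), np.float64(0.0397)), (np.float64(0.11), np.float64(0.039)), (np.float64(0.13), np.float64(0.0386)), (np.float64(0.15), np.float64(0.0544)), (np.float64(0.17), np.float64(0.0058))]
```

The hub end dips by 2.4°, with Fz ≈ 7.5 N. That puts the balance about 25 mm hub-side, so I'll set it back and shift the grip +y by 25 mm.

Call:
{"op": "servo_tool", "data": {"motion": [[0,0,-0.01,0],[0,0,-0.02,0],[0,0,-0.03,0],[0,0,-0.04,0],[0,0,-0.04,0]]}}

```text
t: 7.05
eef_pos: [0.4404, -0.2103, -0.016]
tool_rot: [0.707, 0.01, -0.01, -0.707]
force: [-2.1, -0.7, 2.1]
opening: 0.0172
```

Call:
{"op": "servo_tool", "data": {"motion": [[0,0,0,0],[0,0,0,0],[0,0,0,0],[0,0.06,-0.015,0],[0,0.125,-0.02,0],[0,0.125,-0.02,0],[0,0.125,-0.02,0]], "hand": 0.42}}

```text
t: 7.75
eef_pos: [0.4398, -0.184, -0.0211]
tool_rot: [-0.707, -0.011, 0.011, 0.707]
force: [0.2, -0.4, 0.7]
opening: 0.0368
```

Call:
{"op": "servo_tool", "data": {"motion": [[0,0,0,0],[0,0,0,0],[0,0,0,0],[0,0,0,0],[0,0,0,0]], "hand": 0}}

```text
t: 8.25
eef_pos: [0.4398, -0.1851, -0.0209]
tool_rot: [0.707, 0.01, -0.01, -0.707]
force: [-1.4, -1.0, 1.0]
opening: 0.0166
```

Call:
{"op": "servo_tool", "data": {"motion": [[0,0,0.01,0],[0,0,0.02,0],[0,0,0.03,0],[0,0,0.04,0],[0,0,0.05,0],[0,0,0.05,0],[0,0,0.05,0]]}}

```text
t: 8.95
eef_pos: [0.44, -0.1849, -0.0108]
tool_rot: [0.707, 0.01, -0.01, -0.707]
force: [-0.4, 0.0, -8.1]
opening: 0.0164
```

```bash
python3 st.py; sed -i 's/^prof(P,o,e,"wrist")/prof(P,o,e,"wrist")\n#/; s/print(name,out)/print(name,[(int(1000*a),float(b*1000).__round__(1)) for a,b in out if b])/' tilt.py;  python3 tilt.py
```

```text
t 8.95 tcp [ 0.44   -0.1849 -0.0108] yaw 1.66 F [-0.45  0.01 -8.08] T [-0.088 -0.132  0.006] open 0.0164
wrist [(-90, 5.3), (-70, 24.3), (-50, 51.0), (-30, 51.2), (-10, 77.9), (10, 69.4), (30, 46.7), (50, 45.5), (70, 44.1), (90, 42.8), (110, 43.8)]
scene [(-170, 58.7), (-150, 58.1), (-130, 71.3), (-110, 70.1), (-90, 61.8), (-70, 39.7), (-50, 4.3), (-30, 4.6), (-10, 40.0), (10, 71.3), (30, 45.3), (50, 43.2), (70, 42.6), (90, 41.0), (110, 39.9), (130, 54.0), (150, 5.4)]
```

Call:
{"op": "servo_tool", "data": {"motion": [[0,0,-0.01,0],[0,0,-0.02,0],[0,0,-0.03,0],[0,0,-0.04,0],[0,0,-0.05,0],[0,0,-0.05,0]]}}

```text
t: 9.65
eef_pos: [0.44, -0.185, -0.0209]
tool_rot: [0.707, 0.01, -0.01, -0.707]
force: [-0.1, -0.2, -7.1]
opening: 0.0168
```

Call:
{"op": "servo_tool", "data": {"motion": [[0,0,0,0],[0,0,0,0],[0,0,0,0],[0,0.04,0,0],[0,0.08,0,0],[0,0.08,0,0],[0,0.08,0,0]], "hand": 0.42}}

```text
t: 10.35
eef_pos: [0.4399, -0.1684, -0.0209]
tool_rot: [0.707, 0.011, -0.011, -0.707]
force: [-0.3, 0.4, 0.0]
opening: 0.0373
```

Call:
{"op": "servo_tool", "data": {"motion": [[0,0,0,0],[0,0,0,0],[0,0,0,0],[0,0,0,0],[0,0,0,0]], "hand": 0}}

```text
t: 10.85
eef_pos: [0.4396, -0.169, -0.0209]
tool_rot: [-0.707, -0.01, 0.01, 0.707]
force: [-1.6, -0.1, 0.6]
opening: 0.0163
```

Call:
{"op": "servo_tool", "data": {"motion": [[0,0,0.01,0],[0,0,0.02,0],[0,0,0.03,0],[0,0,0.04,0],[0,0,0.05,0],[0,0,0.05,0],[0,0,0.05,0]]}}

```text
t: 11.55
eef_pos: [0.44, -0.1689, -0.0108]
tool_rot: [0.707, 0.01, -0.01, -0.707]
force: [-0.1, -0.8, -9.4]
opening: 0.0163
```

```bash
python3 st.py;  python3 tilt.py
```

```text
t 11.55 tcp [ 0.44   -0.1689 -0.0108] yaw 1.66 F [-0.09 -0.79 -9.38] T [ 0.044 -0.073  0.008] open 0.0163
wrist [(-90, 5.3), (-70, 5.4), (-50, 47.7), (-30, 48.4), (-10, 77.6), (10, 69.5), (30, 49.3), (50, 49.8), (70, 50.3), (90, 54.4), (110, 67.4)]
scene [(-170, 44.6), (-150, 60.0), (-130, 60.7), (-110, 60.0), (-90, 54.8), (-70, 4.8), (-50, 4.2), (-30, 4.9), (-10, 39.3), (10, 71.2), (30, 46.7), (50, 46.9), (70, 47.2), (90, 48.5), (110, 65.7), (130, 6.0), (150, 2.4)]
```

Roller a is now off the mat with about 1° of tilt and its full weight of 9.4 N on the wrist. I'll raise it gently and recheck.

Call:
{"op": "servo_tool", "data": {"motion": [[0,0,0.04,0],[0,0,0.11,0],[0,0,0.2,0],[0,0,0.3,0],[0,0,0.4,0],[0,0,0.5,0],[0,0,0.57,0],[0,0,0.6,0]]}}

```text
t: 12.45
eef_pos: [0.441, -0.1694, 0.1111]
tool_rot: [0.707, 0.011, -0.009, -0.707]
force: [0.5, -0.5, -9.1]
opening: 0.0166
```

```bash
python3 st.py;  python3 tilt.py
```

```text
t 12.45 tcp [ 0.441  -0.1694  0.1111] yaw 1.66 F [ 0.52 -0.51 -9.07] T [ 0.043 -0.1    0.001] open 0.0166
wrist [(-50, 169.7), (-30, 170.2), (-10, 199.6), (10, 192.4), (30, 171.5), (50, 171.9), (70, 172.3), (90, 176.4), (110, 189.3)]
scene [(-170, 166.7), (-150, 182.9), (-130, 183.2), (-110, 183.0), (-90, 181.1), (-70, 165.0), (-50, 165.3), (-30, 165.4), (-10, 178.8), (10, 195.8), (30, 169.2), (50, 170.1), (70, 170.4), (90, 171.0), (110, 187.6)]
```

Call:
{"op": "servo_tool", "data": {"motion": [[0.011,0.023,0,0],[0.04,0.079,0,0],[0.086,0.17,0,0.005],[0.143,0.283,0,0.01],[0.2,0.396,0,0.015],[0.257,0.509,0,0.02],[0.314,0.622,0,0.021],[0.37,0.735,0,0.021]]}}

```text
t: 13.35
eef_pos: [0.5137, -0.0197, 0.1078]
tool_rot: [-0.707, -0.021, 0.023, 0.707]
force: [0.5, 0.1, -8.3]
opening: 0.0159
```

Call:
{"op": "servo_tool", "data": {"motion": [[0.057,0.113,0,0],[0.114,0.226,0,0],[0.171,0.339,0,0],[0.228,0.452,0,0],[0.285,0.565,0,0],[0.342,0.678,0,0],[0.399,0.791,0,0],[0.456,0.904,0,0]]}}

```text
t: 14.15
eef_pos: [0.6044, 0.161, 0.1072]
tool_rot: [0.707, 0.021, -0.023, -0.707]
force: [0.1, -0.1, -9.0]
opening: 0.0162
```

Call:
{"op": "servo_tool", "data": {"motion": [[0.057,0.113,0,0],[0.114,0.226,0,0],[0.171,0.339,0,0],[0.228,0.452,0,0],[0.274,0.542,0,0],[0.302,0.599,0,0],[0.313,0.621,0,0],[0.313,0.621,0,0]]}}

```text
t: 14.95
eef_pos: [0.667, 0.2836, 0.1079]
tool_rot: [0.707, 0.022, -0.023, -0.706]
force: [-0.0, 0.1, -8.5]
opening: 0.0162
```

```bash
python3 st.py;  python3 tilt.py
cat > pl.py <<'E'
# roller (held) against the lanes: axis fit from scene and top clouds, in a lane's frame
from look import *
import sys
X=np.array([.061,-.998]);Y=np.array([.998,.061])
L={1:(.6698,.2434),2:(.5999,.2391),3:(.5301,.2349)}
lane=int(sys.argv[1]); zlo,zhi=float(sys.argv[2]),float(sys.argv[3])
for n in("top","scene"):
    o,f,P=cam(n,"pl%s_%s_%d"%(sys.argv[1],n,int(observe()["t"]*100))); Q=P.reshape(-1,3); d=Q[:,:2]-L[lane]; a,b=d@X,d@Y
    m=(abs(b)<.034)&(a>-.19)&(a<.2)&(Q[:,2]>zlo)&(Q[:,2]<zhi)
    out=[]
    for s in np.arange(-.18,.19,.02):
        k=m&(abs(a-s)<.008)
        if k.sum()>4: out.append((int(round(s*1000)),round(float(np.percentile(Q[k,2],95)*1000),1),round(float((b[k].min()+b[k].max())*500),1)))
    hi=np.sort(a[m&(Q[:,2]>(zlo+zhi)/2)])
    print(n,"(s,ztop,ymid)",out); print("   span",np.percentile(a[m],[.5,99.5]).round(4),"tcp in lane",((o["eef_pos"][:2]-L[lane])@X).round(4),((o["eef_pos"][:2]-L[lane])@Y).round(4))
E
python3 pl.py 1 0.125 0.19
```

```text
t 14.95 tcp [0.667  0.2836 0.1079] yaw 3.6 F [-0.01  0.07 -8.46] T [-0.006 -0.109  0.043] open 0.0162
wrist [(-50, 166.3), (-30, 167.0), (-10, 196.6), (10, 189.0), (30, 168.3), (50, 168.7), (70, 169.1), (90, 173.4), (110, 186.1)]
scene [(-170, 164.5), (-150, 180.9), (-130, 181.3), (-110, 181.8), (-90, 182.0), (-70, 166.5), (-50, 166.8), (-10, 156.0), (10, 155.3), (30, 168.3), (50, 168.6), (70, 169.1), (90, 173.0), (110, 186.5)]
top (s,ztop,ymid) [(-160, 184.1, 19.0), (-140, 187.0, 1.2), (-120, 170.8, -0.1), (-100, 170.1, -0.3), (20, 168.1, 1.8), (40, 171.2, 0.4), (60, 182.7, -0.6), (80, 182.1, -0.7), (100, 181.7, -0.1), (120, 180.1, -1.4), (140, 165.4, 1.2), (160, 165.3, 1.6), (180, 164.4, 1.0)]
   span [-0.1504  0.1737] tcp in lane -0.039 -0.0004
scene (s,ztop,ymid) [(-160, 186.9, 7.2), (-140, 186.5, 1.5), (-120, 169.6, 2.6), (-100, 169.2, 2.5), (-80, 168.9, 2.1), (-40, 156.4, 21.3), (20, 166.8, 2.9), (40, 177.0, 0.8), (60, 181.8, 4.9), (80, 181.3, 5.4), (100, 180.7, 5.4), (120, 179.8, 7.4), (140, 164.2, 3.2), (160, 164.2, 1.8), (180, 163.6, 3.2)]
   span [-0.1577  0.1707] tcp in lane -0.0388 -0.0003
```

Over lane 1 the roller is aligned within 2 mm in y, its shaft end is at 171–174 mm against 172, and the tilt is about 1°. Lowering.

Call:
{"op": "servo_tool", "data": {"motion": [[0,0,-0.04,0],[0,0,-0.12,0],[0,0,-0.22,0],[0,0,-0.32,0],[0,0,-0.4,0],[0,0,-0.45,0],[0,0,-0.48,0],[0,0,-0.49,0]]}}

```text
t: 15.95
eef_pos: [0.6675, 0.2829, 0.0102]
tool_rot: [0.707, 0.022, -0.022, -0.707]
force: [-0.4, -0.3, -8.8]
opening: 0.0161
```

Call:
{"op": "servo_tool", "data": {"motion": [[0,0,-0.01,0],[0,0,-0.02,0],[0,0,-0.03,0],[0,0,-0.04,0],[0,0,-0.045,0],[0,0,-0.05,0],[0,0,-0.05,0]]}}

```text
t: 16.65
eef_pos: [0.6676, 0.2831, 0.001]
tool_rot: [0.707, 0.022, -0.022, -0.707]
force: [0.8, -0.4, -7.6]
opening: 0.0166
```

```bash
python3 st.py;  python3 pl.py 1 0.042 0.08
```

```text
t 16.65 tcp [0.6676 0.2831 0.001 ] yaw 3.55 F [ 0.82 -0.35 -7.6 ] T [-0.026  0.011 -0.083] open 0.0166
top (s,ztop,ymid) [(-140, 77.9, 9.7), (-120, 62.0, 16.0), (-100, 60.9, 17.5), (20, 60.5, 2.7), (40, 66.3, 0.6), (60, 76.6, 0.8), (80, 76.5, 1.1), (100, 76.2, 1.6), (120, 75.9, -0.2), (140, 70.6, 0.0), (160, 68.4, 0.2), (180, 76.7, -13.6)]
   span [-0.1445  0.1788] tcp in lane -0.0397 0.0002
scene (s,ztop,ymid) [(-160, 77.5, 8.6), (-140, 77.3, 2.5), (-120, 60.5, -0.1), (-100, 60.7, 0.0), (-80, 60.7, 2.8), (20, 60.2, 3.4), (40, 73.2, 2.3), (60, 75.8, 5.1), (80, 75.7, 5.3), (100, 75.5, 5.6), (120, 74.0, -0.0), (140, 69.4, -0.0), (160, 67.6, -0.1), (180, 78.3, -13.3)]
   span [-0.1585  0.1776] tcp in lane -0.0397 0.0003
```

Call:
{"op": "servo_tool", "data": {"motion": [[0,0,-0.006,0],[0,0,-0.012,0],[0,0,-0.018,0],[0,0,-0.022,0],[0,0,-0.022,0]]}}

```text
t: 17.25
eef_pos: [0.6664, 0.2834, -0.0007]
tool_rot: [0.707, 0.021, -0.023, -0.707]
force: [-9.8, -2.1, 6.6]
opening: 0.0165
```

```bash
python3 st.py;  python3 pl.py 1 0.042 0.08|grep -A1 scene
```

```text
t 17.25 tcp [ 0.6664  0.2834 -0.0007] yaw 3.56 F [-9.8  -2.09  6.61] T [-0.313  1.33  -0.004] open 0.0165
scene (s,ztop,ymid) [(-160, 76.2, 7.5), (-140, 75.9, 1.8), (-120, 59.0, 0.0), (-100, 59.2, -0.0), (-80, 59.4, 2.1), (20, 58.8, 1.8), (40, 71.0, 2.9), (60, 74.1, 4.3), (80, 74.3, 3.6), (100, 74.2, 3.7), (120, 72.4, -0.2), (140, 70.0, -0.1), (160, 67.8, -0.0), (180, 79.2, -9.4)]
   span [-0.1589  0.1781] tcp in lane -0.0401 -0.0009
```

Call:
{"op": "servo_tool", "data": {"motion": [[-0.007,0,0,0],[-0.012,0,0,0],[-0.012,0,0,0],[-0.012,0,0,0]]}}

```text
t: 17.75
eef_pos: [0.665, 0.2835, -0.0021]
tool_rot: [-0.707, -0.022, 0.022, 0.707]
force: [-6.3, -0.9, 2.3]
opening: 0.0171
```

```bash
python3 st.py
```

```text
t 17.75 tcp [ 0.665   0.2835 -0.0021] yaw 3.56 F [-6.25 -0.9   2.25] T [-0.08   0.817  0.075] open 0.0171
```

Call:
{"op": "servo_tool", "data": {"motion": [[0,0,0,0],[0,0,0,0],[0,0,0,0],[0,0,0,0]], "hand": 0.38}}

```text
t: 18.15
eef_pos: [0.6666, 0.2833, -0.0024]
tool_rot: [-0.707, -0.023, 0.021, 0.707]
force: [-0.1, 0.1, 0.7]
opening: 0.0334
```

Call:
{"op": "servo_tool", "data": {"motion": [[0,0,0.03,0],[0,0,0.1,0],[0,0,0.25,0],[0,0,0.45,0],[0,0,0.65,0],[0,0,0.65,0]]}}

```text
t: 18.75
eef_pos: [0.6707, 0.2852, 0.1371]
tool_rot: [-0.705, -0.027, 0.017, 0.709]
force: [0.9, 1.1, 0.4]
opening: 0.0332
```

```bash
python3 st.py;  python3 pl.py 1 0.042 0.08; python3 look.py scene; python3 look.py top
```

```text
t 18.75 tcp [0.6707 0.2852 0.1371] yaw 3.55 F [0.88 1.08 0.39] T [-0.018 -0.099  0.036] open 0.0332
top (s,ztop,ymid) [(-160, 74.1, 14.2), (-140, 74.1, 16.8), (-120, 59.0, 26.9), (20, 57.9, -1.0), (40, 63.5, -6.2), (60, 73.7, -1.5), (80, 74.1, -1.3), (100, 73.3, -2.4), (120, 73.0, -1.7), (140, 70.3, 0.1), (160, 68.3, 0.0), (180, 76.7, -13.5)]
   span [-0.1539  0.1796] tcp in lane -0.0416 0.0034
scene (s,ztop,ymid) [(-160, 73.3, 4.9), (-140, 73.4, -1.6), (-120, 58.3, -0.1), (-100, 58.3, -0.2), (-80, 57.0, -0.2), (-60, 57.1, 0.1), (-40, 57.2, 0.3), (-20, 57.3, 0.3), (0, 57.7, -0.1), (20, 58.0, 0.4), (40, 70.7, -1.1), (60, 72.9, 2.7), (80, 73.1, 3.0), (100, 73.2, 3.5), (120, 71.1, -0.1), (140, 70.1, 0.0), (160, 67.3, 0.2), (180, 78.0, -15.6)]
   span [-0.1592  0.1775] tcp in lane -0.0411 0.0017
t 18.85 tcp [0.667  0.2837 0.1304] yaw 3.55 F [-0.77 -0.62 -0.47] T [-0.047 -0.098 -0.036] open 0.0332
len 0.244 sleeve 0.056 hub 0 yaw -83.81 ztop 0.0336
   mid from end [ 0.5173 -0.1456] from sleeve [ 0.5234 -0.2017] from hub [ 0.5437 -0.3882]
len 0.244 sleeve 0.039 hub 0 yaw -88.54 ztop 0.0347
   mid from end [ 0.5942 -0.143 ] from sleeve [ 0.5957 -0.1998] from hub [ 0.5994 -0.3456]
t 18.9 tcp [0.6656 0.2832 0.1279] yaw 3.55 F [-0.14 -0.39 -0.06] T [ 0.016 -0.092  0.067] open 0.0338
len 0.274 sleeve 0.053 hub 0.02 yaw -91.02 ztop 0.0361
   mid from end [ 0.5149 -0.1467] from sleeve [ 0.5139 -0.2032] from hub [ 0.5139 -0.205 ]
len 0.276 sleeve 0.039 hub 0.02 yaw -90.32 ztop 0.0361
   mid from end [ 0.5896 -0.1458] from sleeve [ 0.5892 -0.2028] from hub [ 0.5893 -0.2022]
```

Roller a has settled: shaft top 57–58 mm and hub and sleeve tops 73 mm, as they should be. Next is roller b.

Call:
{"op": "servo_tool", "data": {"motion": [[-0.08,-0.2,0,0],[-0.17,-0.43,0,-0.051],[-0.26,-0.66,0,-0.051],[-0.34,-0.88,0,-0.051],[-0.38,-1,0,-0.051]]}}

```text
t: 19.45
eef_pos: [0.5859, 0.08, 0.1242]
tool_rot: [0.708, -0.009, 0.005, -0.707]
force: [0.4, 0.6, 0.1]
opening: 0.0336
```

Call:
{"op": "servo_tool", "data": {"motion": [[-0.08,-0.2,0,0],[-0.17,-0.43,0,0],[-0.26,-0.66,0,0],[-0.34,-0.88,0,0],[-0.383,-1,0,0]]}}

```text
t: 19.95
eef_pos: [0.5096, -0.1192, 0.1247]
tool_rot: [-0.707, 0.009, -0.006, 0.707]
force: [0.5, 0.2, 0.0]
opening: 0.0333
```

Call:
{"op": "servo_tool", "data": {"motion": [[0,-0.2,-0.07,0],[0,-0.38,-0.14,0],[0,-0.43,-0.14,0],[0,-0.43,-0.14,0],[0,-0.43,-0.14,0]], "hand": 0.42}}

```text
t: 20.45
eef_pos: [0.5123, -0.202, 0.0982]
tool_rot: [-0.707, 0.007, -0.006, 0.708]
force: [0.1, -1.1, 0.3]
opening: 0.0373
```

```bash
python3 st.py
python3 - <<'E'
from look import *
o,f,P=cam("wrist"); M=Ro.from_quat(o["tool_rot"]).as_matrix(); L=(P-o["eef_pos"])@M; q=L.reshape(-1,3)
w=P.reshape(-1,3)
for s in np.arange(.03,.15,.02):
    k=(abs(q[:,2]-s)<.006)&(abs(q[:,0])<.035)&(w[:,2]>.022)&(w[:,2]<.05)
    if k.sum()>5: print(round(s,3),"shaft tool x",round((q[k,0].min()+q[k,0].max())/2,4),"ztop",np.percentile(w[k,2],97).round(4))
E
python3 look.py top
```

```text
t 20.45 tcp [ 0.5123 -0.202   0.0982] yaw -1.06 F [ 0.1  -1.06  0.32] T [-0.053 -0.062  0.006] open 0.0373
0.03 shaft tool x -0.0019 ztop 0.039
0.05 shaft tool x -0.0022 ztop 0.0389
0.07 shaft tool x -0.0021 ztop 0.0388
0.09 shaft tool x -0.0021 ztop 0.0389
0.11 shaft tool x -0.0021 ztop 0.0391
0.13 shaft tool x -0.0024 ztop 0.0427
t 20.5 tcp [ 0.5127 -0.2017  0.0986] yaw -1.0 F [-0.29  0.01  0.18] T [-0.041 -0.062  0.003] open 0.0371
len 0.193 sleeve 0 hub 0.02 yaw -91.18 ztop 0.0359
   mid from end [ 0.5166 -0.0655] from sleeve [ 0.517  -0.0462] from hub [ 0.5137 -0.2051]
len 0.196 sleeve 0 hub 0.02 yaw -89.95 ztop 0.0363
   mid from end [ 0.5896 -0.0656] from sleeve [ 0.5895 -0.0396] from hub [ 0.5897 -0.2023]
```

Call:
{"op": "servo_tool", "data": {"motion": [[0,0,-0.2,0],[0,0,-0.38,0],[0,0,-0.47,0],[0,0,-0.54,0],[0,0,-0.58,0],[0,0,-0.6,0],[0,0,-0.6,0]]}}

```text
t: 21.25
eef_pos: [0.5133, -0.2028, -0.0209]
tool_rot: [0.707, -0.006, 0.007, -0.707]
force: [0.0, 0.2, 1.1]
opening: 0.0367
```

Call:
{"op": "servo_tool", "data": {"motion": [[0,0,0,0],[0,0,0,0],[0,0,0,0],[0,0,0,0],[0,0,0,0]], "hand": 0}}

```text
t: 21.75
eef_pos: [0.5133, -0.2033, -0.0205]
tool_rot: [0.707, -0.006, 0.007, -0.707]
force: [-1.2, 0.1, 5.2]
opening: 0.0163
```

Call:
{"op": "servo_tool", "data": {"motion": [[0,0,0.01,0],[0,0,0.02,0],[0,0,0.03,0],[0,0,0.04,0],[0,0,0.05,0],[0,0,0.05,0],[0,0,0.05,0]]}}

```text
t: 22.45
eef_pos: [0.5125, -0.2027, -0.0114]
tool_rot: [-0.707, 0.007, -0.006, 0.707]
force: [0.2, -0.7, -4.9]
opening: 0.0163
```

```bash
python3 st.py;  python3 tilt.py
```

```text
t 22.45 tcp [ 0.5125 -0.2027 -0.0114] yaw -1.05 F [ 0.18 -0.72 -4.85] T [-0.127 -0.069  0.037] open 0.0163
wrist [(-90, 5.5), (-70, 5.4), (-50, 43.8), (-30, 45.4), (-10, 77.0), (10, 69.1), (30, 50.2), (50, 51.9), (70, 53.6), (90, 55.3), (110, 56.2)]
scene [(-170, 31.8), (-150, 34.0), (-130, 35.3), (-110, 47.7), (-90, 36.2), (-70, 33.5), (-50, 6.2), (-30, 42.7), (-10, 62.8), (10, 73.4), (30, 47.7), (50, 49.8), (70, 51.8), (90, 53.2), (110, 54.6), (130, 55.6), (150, 74.7)]
```

The sleeve end dips strongly, with Fz 4.9 N, so the balance is about 50 mm sleeve-side. I'll shift the grip by 45 mm.

Call:
{"op": "servo_tool", "data": {"motion": [[0,0,-0.01,0],[0,0,-0.02,0],[0,0,-0.03,0],[0,0,-0.04,0],[0,0,-0.05,0],[0,0,-0.05,0]]}}

```text
t: 23.15
eef_pos: [0.5128, -0.2027, -0.021]
tool_rot: [-0.707, 0.006, -0.006, 0.707]
force: [-1.8, 4.7, 0.7]
opening: 0.0166
```

Call:
{"op": "servo_tool", "data": {"motion": [[0,0,0,0],[0,0,0,0],[0,0,0,0],[0,-0.07,0,0],[0,-0.15,0,0],[0,-0.21,0,0],[0,-0.225,0,0],[0,-0.225,0,0]], "hand": 0.42}}

```text
t: 23.95
eef_pos: [0.5127, -0.2491, -0.0213]
tool_rot: [0.707, -0.007, 0.007, -0.707]
force: [-0.3, 0.1, 0.6]
opening: 0.0372
```

Call:
{"op": "servo_tool", "data": {"motion": [[0,0,0,0],[0,0,0,0],[0,0,0,0],[0,0,0,0],[0,0,0,0]], "hand": 0}}

```text
t: 24.45
eef_pos: [0.5124, -0.2474, -0.0214]
tool_rot: [-0.707, 0.007, -0.006, 0.707]
force: [-1.2, 0.0, 0.2]
opening: 0.0166
```

Call:
{"op": "servo_tool", "data": {"motion": [[0,0,0.01,0],[0,0,0.02,0],[0,0,0.03,0],[0,0,0.04,0],[0,0,0.05,0],[0,0,0.05,0],[0,0,0.05,0]]}}

```text
t: 25.15
eef_pos: [0.5128, -0.248, -0.0112]
tool_rot: [0.707, -0.006, 0.007, -0.707]
force: [0.0, -0.4, -8.5]
opening: 0.0168
```

```bash
python3 st.py;  python3 tilt.py
```

```text
t 25.15 tcp [ 0.5128 -0.248  -0.0112] yaw -1.04 F [ 0.01 -0.36 -8.53] T [ 0.026 -0.067 -0.011] open 0.0168
wrist [(-30, 64.4), (-10, 77.5), (10, 69.1), (30, 49.1), (50, 49.3), (70, 49.5), (90, 49.8), (110, 49.7)]
scene [(-170, 0.5), (-150, 0.5), (-130, 38.1), (-110, 4.6), (-90, 4.2), (-70, 33.3), (-50, 33.5), (-30, 34.9), (-10, 64.8), (10, 73.6), (30, 47.0), (50, 47.1), (70, 46.9), (90, 47.0), (110, 47.4), (130, 48.3), (150, 49.0)]
```

Call:
{"op": "servo_tool", "data": {"motion": [[0,0,0.04,0],[0,0,0.11,0],[0,0,0.2,0],[0,0,0.3,0],[0,0,0.4,0],[0,0,0.5,0],[0,0,0.57,0],[0,0,0.6,0]]}}

```text
t: 26.05
eef_pos: [0.5141, -0.2487, 0.1116]
tool_rot: [0.708, -0.005, 0.008, -0.706]
force: [0.5, 0.2, -8.4]
opening: 0.0167
```

Call:
{"op": "servo_tool", "data": {"motion": [[0.004,0.022,0,0],[0.015,0.077,0,0],[0.033,0.166,0,0.01],[0.055,0.276,0,0.02],[0.077,0.387,0,0.03],[0.099,0.497,0,0.04],[0.121,0.608,0,0.05],[0.143,0.718,0,0.05]]}}

```text
t: 26.85
eef_pos: [0.54, -0.1021, 0.1069]
tool_rot: [-0.706, -0.02, 0.023, 0.707]
force: [0.8, -0.1, -8.8]
opening: 0.0165
```

Call:
{"op": "servo_tool", "data": {"motion": [[0.022,0.11,0,0],[0.044,0.221,0,0],[0.066,0.331,0,0],[0.088,0.442,0,0],[0.11,0.552,0,0],[0.132,0.663,0,0],[0.154,0.773,0,0],[0.176,0.884,0,0]]}}

```text
t: 27.65
eef_pos: [0.5749, 0.0743, 0.1068]
tool_rot: [-0.707, -0.02, 0.023, 0.707]
force: [-0.1, -0.1, -9.4]
opening: 0.0164
```

Call:
{"op": "servo_tool", "data": {"motion": [[0.022,0.11,0,0],[0.044,0.221,0,0],[0.066,0.331,0,0],[0.088,0.442,0,0],[0.106,0.53,0,0],[0.117,0.585,0,0],[0.121,0.608,0,0],[0.121,0.608,0,0]]}}

```text
t: 28.45
eef_pos: [0.6004, 0.1944, 0.1082]
tool_rot: [0.707, 0.021, -0.022, -0.707]
force: [0.1, -1.3, -8.5]
opening: 0.0169
```

```bash
python3 st.py;  python3 pl.py 2 0.125 0.19
```

```text
t 28.45 tcp [0.6004 0.1944 0.1082] yaw 3.51 F [ 0.07 -1.28 -8.55] T [-0.004 -0.073 -0.025] open 0.0169
top (s,ztop,ymid) [(-160, 187.5, -0.8), (-140, 187.0, -1.7), (-120, 170.3, -0.8), (-100, 170.5, -1.2), (-80, 169.9, -1.2), (-40, 170.6, -1.3), (-20, 169.5, -1.0), (0, 168.8, -0.5), (80, 184.3, -1.5), (100, 183.4, -2.6), (140, 168.2, -1.2), (160, 167.5, -1.0), (180, 167.7, -0.7)]
   span [-0.1566  0.1734] tcp in lane 0.0447 -0.0022
scene (s,ztop,ymid) [(-160, 185.3, 6.5), (-140, 185.2, 2.4), (-120, 169.6, 0.1), (-100, 169.4, 0.5), (-80, 169.3, 1.1), (-60, 169.2, 1.1), (-40, 169.0, 1.0), (-20, 168.7, -0.0), (0, 168.4, 0.2), (20, 168.0, 1.4), (40, 162.3, 5.9), (60, 162.6, 10.2), (80, 162.8, 19.6), (100, 180.4, 13.4), (120, 182.9, 6.0), (140, 167.1, 1.3), (160, 166.9, 0.3), (180, 166.4, 1.0)]
   span [-0.1579  0.1709] tcp in lane 0.0453 -0.0022
```

Call:
{"op": "servo_tool", "data": {"motion": [[0,0,-0.04,0],[0,0,-0.12,0],[0,0,-0.22,0],[0,0,-0.32,0],[0,0,-0.4,0],[0,0,-0.45,0],[0,0,-0.48,0],[0,0,-0.49,0]]}}

```text
t: 29.35
eef_pos: [0.6005, 0.1939, 0.0099]
tool_rot: [0.707, 0.021, -0.022, -0.707]
force: [-1.2, 0.3, -9.0]
opening: 0.0164
```

Call:
{"op": "servo_tool", "data": {"motion": [[0,0,-0.01,0],[0,0,-0.02,0],[0,0,-0.03,0],[0,0,-0.04,0],[0,0,-0.05,0],[0,0,-0.055,0],[0,0,-0.055,0]]}}

```text
t: 30.05
eef_pos: [0.6005, 0.194, -0.0006]
tool_rot: [0.707, 0.021, -0.022, -0.707]
force: [-0.8, -0.4, -8.3]
opening: 0.0168
```

```bash
python3 st.py;  python3 pl.py 2 0.042 0.08 | grep -A1 scene
```

```text
t 30.05 tcp [ 6.005e-01  1.940e-01 -6.000e-04] yaw 3.46 F [-0.79 -0.36 -8.35] T [ 0.012 -0.09   0.024] open 0.0168
scene (s,ztop,ymid) [(-160, 78.3, 6.6), (-140, 77.8, 2.9), (-120, 61.2, 0.3), (-100, 60.5, 0.5), (-80, 60.9, 1.6), (-60, 60.1, 1.9), (-40, 60.9, 2.0), (-20, 60.5, 1.8), (0, 60.1, 0.7), (20, 59.3, 1.0), (100, 74.0, 7.2), (120, 73.3, 0.2), (140, 72.9, 0.1), (160, 67.4, 0.0), (180, 79.1, -14.6)]
   span [-0.1576  0.1814] tcp in lane 0.045 -0.002
```

Call:
{"op": "servo_tool", "data": {"motion": [[0,0,-0.005,0],[0,0,-0.01,0],[0,0,-0.014,0],[0,0,-0.014,0],[0,0,-0.014,0]]}}

```text
t: 30.65
eef_pos: [0.6001, 0.1941, -0.0027]
tool_rot: [0.707, 0.021, -0.022, -0.707]
force: [-4.7, -1.0, 0.1]
opening: 0.0166
```

```bash
python3 st.py;  python3 pl.py 2 0.042 0.08 | grep -A1 scene
```

```text
t 30.65 tcp [ 0.6001  0.1941 -0.0027] yaw 3.46 F [-4.73 -1.04  0.08] T [-0.07   0.712 -0.037] open 0.0166
scene (s,ztop,ymid) [(-160, 74.1, 4.8), (-140, 73.7, 0.9), (-120, 58.3, 0.1), (-100, 58.2, 0.1), (-80, 57.3, 0.8), (-60, 57.2, 1.3), (-40, 57.3, 0.3), (-20, 57.4, 0.0), (0, 57.4, 1.0), (20, 57.1, 1.0), (100, 72.6, 2.9), (120, 72.0, -0.5), (140, 73.3, -0.2), (160, 67.3, 0.1), (180, 78.7, -13.3)]
   span [-0.158   0.1815] tcp in lane 0.0449 -0.0025
```

Roller b is seated at 57 mm and Fz is near 0. I'll release it, rise and check c.

Call:
{"op": "servo_tool", "data": {"motion": [[0,0,0,0],[0,0,0,0],[0,0,0,0],[0,0,0,0]], "hand": 0.38}}

```text
t: 31.15
eef_pos: [0.6021, 0.1944, -0.0021]
tool_rot: [-0.707, -0.022, 0.02, 0.707]
force: [-0.4, -0.4, 0.7]
opening: 0.0336
```

Call:
{"op": "servo_tool", "data": {"motion": [[0,0,0.03,0],[0,0,0.1,0],[0,0,0.25,0],[0,0,0.45,0],[0,0,0.6,0],[0,0,0.65,0],[0,0,0.65,0]]}}

```text
t: 31.85
eef_pos: [0.6026, 0.1946, 0.1299]
tool_rot: [-0.706, -0.023, 0.02, 0.707]
force: [-0.5, 0.5, -0.2]
opening: 0.0336
```

```bash
python3 st.py;  python3 pl.py 2 0.042 0.08;python3 pl.py 1 0.042 0.08|grep -A1 scene; python3 look.py top
```

```text
t 31.85 tcp [0.6026 0.1946 0.1299] yaw 3.46 F [-0.55  0.54 -0.21] T [ 0.032 -0.091 -0.001] open 0.0336
top (s,ztop,ymid) [(-160, 74.5, -0.7), (-140, 74.6, -1.1), (-120, 58.6, -0.4), (-100, 59.1, 0.2), (-60, 55.8, -1.8), (-40, 58.3, -1.2), (-20, 58.3, -1.0), (60, 61.0, -23.8), (80, 73.4, -1.0), (100, 74.2, -1.3), (140, 73.9, 19.3), (160, 68.9, 0.4), (180, 57.8, -0.6)]
   span [-0.1568  0.173 ] tcp in lane 0.0446 -0.0001
scene (s,ztop,ymid) [(-160, 73.6, 5.0), (-140, 73.6, -0.1), (-120, 58.1, 0.0), (-100, 58.0, 0.2), (-80, 57.0, 0.0), (-60, 57.1, 1.3), (-40, 57.1, 0.5), (-20, 57.3, 0.2), (0, 57.2, 1.0), (20, 57.0, 0.8), (40, 58.0, 0.3), (60, 71.9, 0.1), (80, 73.3, 3.0), (100, 73.2, 3.0), (120, 72.4, -0.0), (140, 72.9, -0.1), (160, 67.7, 0.3), (180, 79.2, -13.3)]
   span [-0.1578  0.181 ] tcp in lane 0.0449 -0.0016
scene (s,ztop,ymid) [(-160, 73.6, 4.8), (-140, 73.5, -0.8), (-120, 58.1, -0.1), (-100, 58.4, -0.0), (-80, 57.3, 0.9), (-60, 57.6, -0.4), (-40, 57.1, 0.7), (-20, 57.1, 0.0), (0, 57.8, 0.8), (20, 57.0, -0.4), (40, 71.0, -1.2), (60, 73.2, 3.6), (80, 73.2, 2.8), (100, 72.8, 2.9), (120, 71.6, -0.7), (140, 70.5, -0.0), (160, 67.6, 0.0), (180, 78.0, -11.1)]
   span [-0.1591  0.1774] tcp in lane 0.0453 -0.0734
t 32.05 tcp [0.5991 0.1936 0.1245] yaw 3.46 F [-0.39 -0.01  0.21] T [-0.008 -0.125  0.006] open 0.0334
len 0.276 sleeve 0.04 hub 0.02 yaw -90.38 ztop 0.0362
   mid from end [ 0.5896 -0.1456] from sleeve [ 0.5892 -0.203 ] from hub [ 0.5892 -0.2024]
```

Call:
{"op": "servo_tool", "data": {"motion": [[-0.012,-0.2,0,0],[-0.024,-0.43,0,-0.043],[-0.036,-0.66,0,-0.043],[-0.048,-0.88,0,-0.043],[-0.06,-1,0,-0.043]]}}

```text
t: 32.6
eef_pos: [0.5872, -0.0089, 0.125]
tool_rot: [0.707, -0.004, 0.002, -0.707]
force: [0.4, 0.5, -0.2]
opening: 0.0334
```

Call:
{"op": "servo_tool", "data": {"motion": [[0,-0.2,0,0],[0,-0.43,0,0],[0,-0.66,-0.07,0],[0,-0.87,-0.14,0],[0,-0.978,-0.14,0],[0,-0.978,-0.14,0],[0,-0.978,-0.14,0],[0,-0.978,-0.14,0]], "hand": 0.42}}

```text
t: 33.4
eef_pos: [0.5885, -0.2003, 0.0983]
tool_rot: [-0.707, 0.003, -0.002, 0.707]
force: [1.0, 0.7, -0.4]
opening: 0.037
```

```bash
python3 st.py
python3 - <<'E'
from look import *
o,f,P=cam("wrist"); M=Ro.from_quat(o["tool_rot"]).as_matrix(); L=(P-o["eef_pos"])@M; q=L.reshape(-1,3)
w=P.reshape(-1,3)
for s in np.arange(.03,.15,.02):
    k=(abs(q[:,2]-s)<.006)&(abs(q[:,0])<.035)&(w[:,2]>.022)&(w[:,2]<.05)
    if k.sum()>5: print(round(s,3),"shaft tool x",round((q[k,0].min()+q[k,0].max())/2,4),"ztop",np.percentile(w[k,2],97).round(4))
E
```

```text
t 33.4 tcp [ 0.5885 -0.2003  0.0983] yaw -0.37 F [ 0.97  0.71 -0.37] T [-0.006 -0.091 -0.001] open 0.037
0.03 shaft tool x -0.0029 ztop 0.0389
0.05 shaft tool x -0.0028 ztop 0.039
0.07 shaft tool x -0.0028 ztop 0.039
0.09 shaft tool x -0.0027 ztop 0.0389
0.11 shaft tool x -0.0027 ztop 0.039
0.13 shaft tool x -0.0028 ztop 0.0428
```

Call:
{"op": "servo_tool", "data": {"motion": [[-0.003,0,-0.2,0],[-0.003,0,-0.38,0],[-0.003,0,-0.47,0],[-0.003,0,-0.54,0],[-0.003,0,-0.58,0],[-0.003,0,-0.6,0],[-0.003,0,-0.6,0]]}}

```text
t: 34.15
eef_pos: [0.5886, -0.2014, -0.0207]
tool_rot: [0.707, -0.002, 0.003, -0.707]
force: [-0.5, -0.2, -1.3]
opening: 0.0371
```

Call:
{"op": "servo_tool", "data": {"motion": [[0,0,0,0],[0,0,0,0],[0,0,0,0],[0,0,0,0],[0,0,0,0]], "hand": 0}}

```text
t: 34.65
eef_pos: [0.5886, -0.2018, -0.0203]
tool_rot: [0.707, -0.002, 0.003, -0.707]
force: [-1.4, -0.1, 5.4]
opening: 0.0162
```

Call:
{"op": "servo_tool", "data": {"motion": [[0,0,0.01,0],[0,0,0.02,0],[0,0,0.03,0],[0,0,0.04,0],[0,0,0.05,0],[0,0,0.05,0],[0,0,0.05,0]]}}

```text
t: 35.35
eef_pos: [0.5882, -0.2015, -0.011]
tool_rot: [0.707, -0.002, 0.003, -0.707]
force: [-0.2, -0.2, -8.8]
opening: 0.0167
```

```bash
python3 st.py;  python3 tilt.py
```

```text
t 35.35 tcp [ 0.5882 -0.2015 -0.011 ] yaw -0.41 F [-0.24 -0.22 -8.76] T [-0.029 -0.101 -0.067] open 0.0167
wrist [(-90, 5.3), (-70, 5.3), (-50, 47.5), (-30, 47.8), (-10, 77.4), (10, 69.3), (30, 47.8), (50, 47.9), (70, 48.0), (90, 48.2), (110, 48.2)]
scene [(-170, 44.5), (-150, 45.1), (-130, 43.1), (-110, 46.4), (-90, 28.7), (-70, 21.0), (-50, 6.5), (-30, 43.6), (-10, 60.4), (10, 73.1), (30, 47.7), (50, 47.4), (70, 47.7), (90, 48.1), (110, 48.5), (130, 47.6), (150, 65.1)]
```

Roller c is level on the first try. Carrying it to lane 3.

Call:
{"op": "servo_tool", "data": {"motion": [[0,0,0.04,0],[0,0,0.11,0],[0,0,0.2,0],[0,0,0.3,0],[0,0,0.4,0],[0,0,0.5,0],[0,0,0.57,0],[0,0,0.6,0]]}}

```text
t: 36.25
eef_pos: [0.5897, -0.2021, 0.1121]
tool_rot: [0.708, -0.001, 0.004, -0.707]
force: [1.0, -1.0, -8.2]
opening: 0.0165
```

Call:
{"op": "servo_tool", "data": {"motion": [[-0.003,0.022,0,0],[-0.01,0.076,0,0],[-0.022,0.164,0,0.01],[-0.037,0.273,0,0.02],[-0.052,0.382,0,0.03],[-0.067,0.49,0,0.043],[-0.082,0.6,0,0.043],[-0.098,0.709,0,0.043]]}}

```text
t: 37.05
eef_pos: [0.5668, -0.0571, 0.1075]
tool_rot: [-0.706, -0.021, 0.023, 0.707]
force: [0.1, -0.1, -8.7]
opening: 0.0163
```

Call:
{"op": "servo_tool", "data": {"motion": [[-0.015,0.109,0,0],[-0.03,0.218,0,0],[-0.045,0.327,0,0],[-0.06,0.436,0,0],[-0.075,0.545,0,0],[-0.09,0.654,0,0],[-0.105,0.763,0,0],[-0.12,0.872,0,0]]}}

```text
t: 37.85
eef_pos: [0.5423, 0.1168, 0.1076]
tool_rot: [-0.707, -0.021, 0.023, 0.707]
force: [-0.2, -0.5, -8.5]
opening: 0.0166
```

Call:
{"op": "servo_tool", "data": {"motion": [[-0.015,0.109,0,0],[-0.03,0.218,0,0],[-0.045,0.327,0,0],[-0.06,0.436,0,0],[-0.072,0.523,0,0],[-0.08,0.578,0,0],[-0.083,0.6,0,0],[-0.083,0.6,0,0]]}}

```text
t: 38.65
eef_pos: [0.5271, 0.2352, 0.1084]
tool_rot: [0.707, 0.022, -0.022, -0.707]
force: [0.7, 0.4, -9.4]
opening: 0.0166
```

```bash
python3 st.py;  python3 pl.py 3 0.125 0.19
```

```text
t 38.65 tcp [0.5271 0.2352 0.1084] yaw 3.55 F [ 0.7   0.37 -9.4 ] T [-0.09  -0.072 -0.05 ] open 0.0166
top (s,ztop,ymid) [(-160, 184.9, -9.1), (-140, 184.4, -15.0), (-60, 162.7, -9.2), (20, 166.9, -6.0), (60, 166.8, -1.7), (80, 182.2, -1.0), (100, 183.0, -1.2), (120, 181.9, -1.3), (140, 167.0, -1.2), (160, 166.9, -0.7), (180, 165.9, 0.1)]
   span [-0.1575  0.1724] tcp in lane -0.0005 -0.003
scene (s,ztop,ymid) [(-160, 182.8, 6.3), (-140, 182.5, 3.5), (-120, 166.0, 1.2), (-100, 166.0, 1.3), (-80, 166.0, 0.7), (-60, 166.4, 1.1), (-40, 165.7, 1.2), (-20, 158.5, 5.1), (0, 166.7, 20.6), (20, 158.9, 4.6), (40, 160.2, 5.1), (60, 166.7, -0.2), (80, 180.4, 3.9), (100, 181.2, 7.1), (120, 179.2, 8.7), (140, 166.3, 2.2), (160, 164.8, 2.4)]
   span [-0.1599  0.1688] tcp in lane 0.0002 -0.0027
```

Call:
{"op": "servo_tool", "data": {"motion": [[0,0,-0.04,0],[0,0,-0.12,0],[0,0,-0.22,0],[0,0,-0.32,0],[0,0,-0.4,0],[0,0,-0.45,0],[0,0,-0.48,0],[0,0,-0.49,0]]}}

```text
t: 39.55
eef_pos: [0.5278, 0.2345, 0.0102]
tool_rot: [0.707, 0.021, -0.022, -0.707]
force: [-0.5, -0.6, -8.3]
opening: 0.0164
```

Call:
{"op": "servo_tool", "data": {"motion": [[0,0,-0.01,0],[0,0,-0.02,0],[0,0,-0.03,0],[0,0,-0.04,0],[0,0,-0.05,0],[0,0,-0.055,0],[0,0,-0.06,0],[0,0,-0.06,0]]}}

```text
t: 40.35
eef_pos: [0.5276, 0.2346, -0.0012]
tool_rot: [0.707, 0.021, -0.022, -0.707]
force: [0.2, -0.2, -8.2]
opening: 0.0165
```

```bash
python3 st.py;  python3 pl.py 3 0.042 0.08 | grep -A1 scene
```

```text
t 40.35 tcp [ 0.5276  0.2346 -0.0012] yaw 3.46 F [ 0.22 -0.24 -8.23] T [ 0.013  0.11  -0.059] open 0.0165
scene (s,ztop,ymid) [(-160, 74.0, 4.5), (-140, 74.1, -2.3), (-120, 58.1, -0.0), (-100, 58.2, 0.1), (-80, 57.7, 1.7), (-60, 57.8, 0.6), (-40, 57.6, -0.6), (0, 47.3, 20.4), (60, 57.6, 0.4), (80, 72.9, 3.4), (100, 73.6, 4.3), (120, 71.5, -0.1), (140, 73.7, -0.0), (160, 68.6, -0.1), (180, 77.4, -23.5)]
   span [-0.1594  0.181 ] tcp in lane 0.0001 -0.0024
```

Call:
{"op": "servo_tool", "data": {"motion": [[0,0,-0.003,0],[0,0,-0.006,0],[0,0,-0.007,0],[0,0,-0.007,0]]}}

```text
t: 40.85
eef_pos: [0.5274, 0.2347, -0.0016]
tool_rot: [0.707, 0.021, -0.022, -0.707]
force: [-5.5, -0.7, 0.4]
opening: 0.0164
```

Call:
{"op": "servo_tool", "data": {"motion": [[0,0,0,0],[0,0,0,0],[0,0,0,0],[0,0,0,0]], "hand": 0.38}}

```text
t: 41.25
eef_pos: [0.5292, 0.2351, -0.0016]
tool_rot: [-0.707, -0.022, 0.021, 0.707]
force: [0.2, 0.1, 0.1]
opening: 0.0332
```

Call:
{"op": "servo_tool", "data": {"motion": [[0,0,0.03,0],[0,0,0.1,0],[0,0,0.25,0],[0,0,0.45,0],[0,0,0.6,0],[0,0,0.65,0],[0,0,0.65,0]]}}

```text
t: 41.95
eef_pos: [0.5297, 0.2354, 0.1303]
tool_rot: [-0.706, -0.023, 0.02, 0.707]
force: [0.6, -0.8, -0.8]
opening: 0.0333
```

```bash
python3 st.py;  python3 pl.py 3 0.042 0.08;python3 pl.py 2 0.042 0.08|grep -A1 scene;python3 pl.py 1 0.042 0.08|grep -A1 scene
cat > kn.py <<'E'
from look import *
X=np.array([.061,-.998]);Y=np.array([.998,.061]); L={1:(.6698,.2434),2:(.5999,.2391),3:(.5301,.2349),4:(.460,.2306)}
for n in("top","scene"):
    o,f,P=cam(n,"kn_%s_%d"%(n,int(observe()["t"]*100))); Q=P.reshape(-1,3)
    for i in L:
        d=Q[:,:2]-L[i]; a,b=d@X,d@Y
        k=(Q[:,2]>.09)&(Q[:,2]<.107)&(a>.11)&(a<.2)&(b>-.046)&(b<.022)
        if k.sum()<3: print(n,i,"none"); continue
        ma,mb=(a[k].min()+a[k].max())/2,(b[k].min()+b[k].max())/2
        w=np.array(L[i])+ma*X+mb*Y
        print(n,i,"lane x,y",ma.round(4),mb.round(4),"world",w.round(4),"angle",np.arctan2(mb+.037,ma-.143).round(2),k.sum())
E
python3 kn.py
```

```text
t 41.95 tcp [0.5297 0.2354 0.1303] yaw 3.46 F [ 0.58 -0.85 -0.8 ] T [-0.016 -0.074 -0.021] open 0.0333
top (s,ztop,ymid) [(-140, 52.0, -18.5), (-120, 59.0, -16.0), (-100, 58.7, -12.2), (-80, 57.5, -1.2), (20, 57.5, 2.1), (60, 57.9, -1.3), (80, 73.1, -1.3), (100, 73.4, -1.3), (120, 73.2, -2.1), (140, 71.7, -0.0), (160, 68.8, -0.0), (180, 75.5, 0.0)]
   span [-0.1299  0.1842] tcp in lane -0.0005 -0.0004
scene (s,ztop,ymid) [(-160, 73.4, 4.9), (-140, 73.5, -2.2), (-120, 58.1, 0.6), (-100, 58.1, 0.2), (-80, 57.6, 0.7), (-60, 57.5, 0.5), (-40, 57.4, 0.1), (-20, 57.7, 1.4), (0, 57.2, 0.1), (20, 57.5, -0.5), (40, 57.3, 0.8), (60, 58.0, 1.1), (80, 72.8, 2.6), (100, 73.1, 2.6), (120, 71.7, -0.7), (140, 72.6, -0.8), (160, 67.6, 0.4), (180, 79.6, -25.4)]
   span [-0.1593  0.1807] tcp in lane -0.0 -0.0019
scene (s,ztop,ymid) [(-160, 73.7, 5.5), (-140, 73.7, -0.8), (-120, 58.0, 0.1), (-100, 58.1, 0.6), (-80, 57.2, -0.2), (-60, 57.6, -0.2), (-40, 57.4, 0.5), (-20, 57.1, 0.0), (0, 57.1, 0.9), (20, 57.4, 0.9), (40, 57.3, 1.3), (60, 71.7, -0.1), (80, 73.0, 2.0), (100, 72.8, 3.4), (120, 71.4, 0.0), (1
[... 343 characters left out ...]
9), (80, 73.1, 3.6), (100, 72.9, 3.2), (120, 71.4, 0.0), (140, 70.4, -0.0), (160, 67.6, -0.2), (180, 79.2, -14.9)]
   span [-0.1592  0.1774] tcp in lane 0.0006 -0.1437
top 1 lane x,y 0.1772 -0.0257 world [0.655 0.065] angle 0.32 60
top 2 lane x,y 0.1789 -0.0328 world [0.5781 0.0586] angle 0.12 60
top 3 lane x,y 0.1786 -0.0275 world [0.5135 0.055 ] angle 0.26 58
top 4 lane x,y 0.1504 -0.0015 world [0.4677 0.0804] angle 1.36 59
scene 1 lane x,y 0.1757 -0.025 world [0.6556 0.0666] angle 0.35 87
scene 2 lane x,y 0.1765 -0.0335 world [0.5773 0.0609] angle 0.11 72
scene 3 lane x,y 0.1762 -0.0275 world [0.5134 0.0574] angle 0.28 64
scene 4 lane x,y 0.1482 -0.0005 world [0.4685 0.0827] angle 1.43 58
```

All three rollers are seated, with shafts at 57 mm and shaft ends at about 172. Next are the keepers. I'll straddle each knob with the jaws at 45° and push in a straight line along the diagonal.

Call:
{"op": "servo_tool", "data": {"motion": [[0.12,-0.16,0,0.09],[0.25,-0.33,0,0.18],[0.38,-0.5,0,0.27],[0.5,-0.68,0,0.36],[0.6,-0.8,0,0.45],[0.628,-0.84,0,0.5],[0.628,-0.84,0,0.5],[0.628,-0.84,0,0.5]], "hand": 0.38}}

```text
t: 43.15
eef_pos: [0.6529, 0.0668, 0.1267]
tool_rot: [-0.645, -0.289, 0.29, 0.646]
force: [0.0, -0.1, 0.1]
opening: 0.0333
```

Call:
{"op": "servo_tool", "data": {"motion": [[0,0,0,0],[0,0,0,0]]}}

```text
t: 43.35
eef_pos: [0.6529, 0.0677, 0.1274]
tool_rot: [-0.645, -0.29, 0.29, 0.645]
force: [0.5, 1.2, -0.7]
opening: 0.0334
```

```bash
python3 st.py
```

```text
t 43.35 tcp [0.6529 0.0677 0.1274] yaw 48.48 F [ 0.51  1.22 -0.74] T [-0.039 -0.128  0.033] open 0.0334
```

Call:
{"op": "servo_tool", "data": {"motion": [[0,-0.005,-0.1,0],[0,-0.005,-0.22,0],[0,-0.005,-0.32,0],[0,-0.005,-0.37,0],[0,-0.005,-0.385,0],[0,-0.005,-0.385,0]]}}

```text
t: 43.95
eef_pos: [0.6535, 0.0661, 0.0506]
tool_rot: [-0.645, -0.29, 0.29, 0.645]
force: [-0.0, -0.3, -0.2]
opening: 0.0335
```

```bash
python3 st.py
```

```text
t 43.95 tcp [0.6535 0.0661 0.0506] yaw 48.48 F [-0.04 -0.31 -0.19] T [-0.023 -0.074 -0.007] open 0.0335
```

Call:
{"op": "servo_tool", "data": {"motion": [[0.02,0.023,0,0],[0.04,0.046,0,0],[0.06,0.069,0,0],[0.08,0.092,0,0],[0.1,0.114,0,0],[0.12,0.136,0,0],[0.135,0.153,0,0],[0.148,0.167,0,0]]}}

```text
t: 44.75
eef_pos: [0.683, 0.0997, 0.0509]
tool_rot: [-0.645, -0.29, 0.29, 0.645]
force: [-4.3, -1.7, 3.2]
opening: 0.0337
```

```bash
python3 st.py; python3 kn.py
```

```text
t 44.75 tcp [0.683  0.0997 0.0509] yaw 48.46 F [-4.26 -1.65  3.23] T [-0.292  0.504 -0.04 ] open 0.0337
top 1 none
top 2 none
top 3 none
top 4 none
scene 1 lane x,y 0.1429 0.0066 world [0.6851 0.1012] angle 1.57 71
scene 2 lane x,y 0.1759 -0.0292 world [0.5815 0.0618] angle 0.23 16
scene 3 lane x,y 0.1731 -0.0275 world [0.5132 0.0604] angle 0.31 33
scene 4 lane x,y 0.148 0.0002 world [0.4693 0.0829] angle 1.44 58
```

Call:
{"op": "servo_tool", "data": {"motion": [[0.006,0.007,0,0],[0.011,0.013,0,0],[0.016,0.019,0,0],[0.016,0.019,0,0]]}}

```text
t: 45.25
eef_pos: [0.685, 0.1031, 0.0498]
tool_rot: [-0.644, -0.289, 0.291, 0.645]
force: [-4.0, -1.0, 1.5]
opening: 0.0339
```

Call:
{"op": "servo_tool", "data": {"motion": [[0.003,0.004,0,0],[0.006,0.007,0,0],[0.006,0.007,0,0]]}}

```text
t: 45.55
eef_pos: [0.6855, 0.1043, 0.0497]
tool_rot: [-0.644, -0.289, 0.292, 0.645]
force: [-6.0, -1.8, 2.4]
opening: 0.0335
```

Call:
{"op": "servo_tool", "data": {"motion": [[0.003,0.004,0,0],[0.006,0.007,0,0],[0.006,0.007,0,0]]}}

```text
t: 45.85
eef_pos: [0.6855, 0.1047, 0.0495]
tool_rot: [-0.644, -0.288, 0.293, 0.645]
force: [-9.1, -4.3, 3.6]
opening: 0.0338
```

Call:
{"op": "servo_tool", "data": {"motion": [[-0.003,0.006,0,0],[-0.006,0.012,0,0],[-0.006,0.012,0,0]]}}

```text
t: 46.15
eef_pos: [0.6855, 0.1048, 0.0496]
tool_rot: [0.646, 0.288, -0.293, -0.644]
force: [-5.7, -10.3, 3.3]
opening: 0.0332
```

```bash
python3 st.py
```

```text
t 46.15 tcp [0.6855 0.1048 0.0496] yaw 48.51 F [ -5.69 -10.3    3.35] T [-1.624  0.815  0.155] open 0.0332
```

Call:
{"op": "servo_tool", "data": {"motion": [[-0.02,-0.023,0,0],[-0.04,-0.046,0.02,0],[-0.04,-0.046,0.15,0],[-0.04,-0.046,0.3,0],[-0.04,-0.046,0.4,0],[-0.04,-0.046,0.4,0]]}}

```text
t: 46.75
eef_pos: [0.683, 0.0997, 0.1355]
tool_rot: [0.646, 0.293, -0.287, -0.644]
force: [0.4, -0.4, 0.8]
opening: 0.0335
```

```bash
python3 st.py; python3 kn.py
```

```text
t 46.75 tcp [0.683  0.0997 0.1355] yaw 48.47 F [ 0.39 -0.37  0.81] T [ 0.054 -0.173 -0.022] open 0.0335
top 1 lane x,y 0.1407 0.0031 world [0.6815 0.1032] angle 1.63 15
top 2 none
top 3 none
top 4 none
scene 1 lane x,y 0.1413 -0.0016 world [0.6769 0.1023] angle 1.62 91
scene 2 none
scene 3 none
scene 4 none
```

Keeper 1 is at its stop: it didn't yield to 10 N and the knob is at lane x 141, y −2. Keeper 2 next.

Call:
{"op": "servo_tool", "data": {"motion": [[-0.15,-0.06,0,0],[-0.33,-0.13,0,0],[-0.47,-0.19,0,0],[-0.513,-0.206,0,0],[-0.513,-0.206,0,0],[-0.513,-0.206,0,0],[-0.513,-0.206,0,0]]}}

```text
t: 47.55
eef_pos: [0.5782, 0.0582, 0.1304]
tool_rot: [0.645, 0.291, -0.29, -0.645]
force: [-0.1, -1.1, 0.1]
opening: 0.0334
```

```bash
python3 st.py; python3 kn.py | grep scene
```

```text
t 47.55 tcp [0.5782 0.0582 0.1304] yaw 48.47 F [-0.08 -1.07  0.06] T [ 0.019 -0.098 -0.034] open 0.0334
scene 1 lane x,y 0.1416 -0.0014 world [0.677 0.102] angle 1.61 96
scene 2 lane x,y 0.1768 -0.0325 world [0.5782 0.0607] angle 0.13 69
scene 3 lane x,y 0.1758 -0.0285 world [0.5124 0.0577] angle 0.25 62
scene 4 lane x,y 0.1483 0.0004 world [0.4695 0.0826] angle 1.43 56
```

Call:
{"op": "servo_tool", "data": {"motion": [[0.01,0,-0.1,0],[0.01,0,-0.22,0],[0.01,0,-0.33,0],[0.01,0,-0.385,0],[0.01,0,-0.4,0],[0.01,0,-0.4,0]]}}

```text
t: 48.25
eef_pos: [0.5792, 0.0578, 0.0504]
tool_rot: [-0.645, -0.29, 0.29, 0.645]
force: [-0.1, 0.3, 0.0]
opening: 0.0333
```

```bash
python3 st.py
```

```text
t 48.25 tcp [0.5792 0.0578 0.0504] yaw 48.47 F [-0.11  0.35  0.02] T [-0.001 -0.172 -0.021] open 0.0333
```

Call:
{"op": "servo_tool", "data": {"motion": [[0.02,0.023,0,0],[0.04,0.046,0,0],[0.062,0.071,0,0],[0.084,0.096,0,0],[0.106,0.121,0,0],[0.128,0.146,0,0],[0.148,0.169,0,0],[0.165,0.188,0,0]]}}

```text
t: 49.05
eef_pos: [0.6122, 0.0957, 0.0513]
tool_rot: [-0.645, -0.29, 0.29, 0.645]
force: [-4.6, -2.5, 2.6]
opening: 0.0335
```

Call:
{"op": "servo_tool", "data": {"motion": [[0.006,0.007,0,0],[0.011,0.013,0,0],[0.016,0.018,0,0],[0.016,0.018,0,0]]}}

```text
t: 49.45
eef_pos: [0.6143, 0.0992, 0.0501]
tool_rot: [-0.645, -0.29, 0.291, 0.645]
force: [-4.2, -1.1, 1.7]
opening: 0.0335
```

Call:
{"op": "servo_tool", "data": {"motion": [[0.002,0.005,0,0],[0.003,0.01,0,0],[0.003,0.01,0,0]]}}

```text
t: 49.75
eef_pos: [0.6146, 0.1009, 0.05]
tool_rot: [-0.645, -0.289, 0.291, 0.645]
force: [-4.8, -2.1, 2.2]
opening: 0.0335
```

```bash
python3 st.py
```

```text
t 49.75 tcp [0.6146 0.1009 0.05  ] yaw 48.45 F [-4.76 -2.05  2.17] T [-0.251  0.708  0.022] open 0.0335
```

Call:
{"op": "servo_tool", "data": {"motion": [[0,0.005,0,0],[0,0.01,0,0],[0,0.01,0,0]]}}

```text
t: 50.05
eef_pos: [0.6147, 0.1013, 0.05]
tool_rot: [0.645, 0.289, -0.291, -0.644]
force: [-6.6, -6.2, 2.9]
opening: 0.0336
```

Call:
{"op": "servo_tool", "data": {"motion": [[0,0.005,0,0],[0,0.01,0,0],[0,0.01,0,0]]}}

```text
t: 50.35
eef_pos: [0.6146, 0.1014, 0.05]
tool_rot: [0.646, 0.289, -0.292, -0.643]
force: [-5.1, -12.5, 3.6]
opening: 0.0336
```

Call:
{"op": "servo_tool", "data": {"motion": [[-0.02,-0.03,0,0],[-0.04,-0.055,0.02,0],[-0.04,-0.055,0.15,0],[-0.04,-0.055,0.3,0],[-0.04,-0.055,0.4,0],[-0.04,-0.055,0.4,0]]}}

```text
t: 50.95
eef_pos: [0.6114, 0.0947, 0.1351]
tool_rot: [0.646, 0.293, -0.287, -0.644]
force: [0.8, 0.3, 0.2]
opening: 0.0333
```

Call:
{"op": "servo_tool", "data": {"motion": [[-0.15,-0.06,0,0],[-0.33,-0.13,0,0],[-0.43,-0.17,0,0],[-0.47,-0.183,0,0],[-0.47,-0.183,0,0],[-0.47,-0.183,0,0],[-0.47,-0.183,0,0]]}}

```text
t: 51.65
eef_pos: [0.515, 0.0577, 0.1306]
tool_rot: [0.645, 0.291, -0.29, -0.645]
force: [0.8, 0.6, -0.3]
opening: 0.0334
```

```bash
python3 st.py; python3 kn.py | grep scene
```

```text
t 51.65 tcp [0.515  0.0577 0.1306] yaw 48.47 F [ 0.75  0.55 -0.33] T [-0.008 -0.146 -0.006] open 0.0334
scene 1 lane x,y 0.1417 -0.0008 world [0.6777 0.1019] angle 1.61 95
scene 2 lane x,y 0.1421 -0.0006 world [0.6079 0.0973] angle 1.6 76
scene 3 lane x,y 0.1762 -0.0274 world [0.5135 0.0574] angle 0.28 62
scene 4 lane x,y 0.1479 0.0002 world [0.4692 0.083 ] angle 1.44 58
```

Call:
{"op": "servo_tool", "data": {"motion": [[-0.01,0,-0.1,0],[-0.01,0,-0.22,0],[-0.01,0,-0.33,0],[-0.01,0,-0.385,0],[-0.01,0,-0.4,0],[-0.01,0,-0.4,0]]}}

```text
t: 52.35
eef_pos: [0.512, 0.0574, 0.0504]
tool_rot: [-0.645, -0.29, 0.29, 0.645]
force: [0.4, -0.5, 0.4]
opening: 0.0338
```

```bash
python3 st.py
```

```text
t 52.35 tcp [0.512  0.0574 0.0504] yaw 48.46 F [ 0.39 -0.51  0.44] T [-0.007 -0.125 -0.034] open 0.0338
```

Call:
{"op": "servo_tool", "data": {"motion": [[0.02,0.023,0,0],[0.04,0.046,0,0],[0.06,0.069,0,0],[0.08,0.092,0,0],[0.1,0.114,0,0],[0.12,0.137,0,0],[0.138,0.157,0,0],[0.152,0.173,0,0]]}}

```text
t: 53.15
eef_pos: [0.5419, 0.0925, 0.0509]
tool_rot: [-0.645, -0.29, 0.29, 0.645]
force: [-3.9, -2.8, 3.0]
opening: 0.0336
```

Call:
{"op": "servo_tool", "data": {"motion": [[0.006,0.007,0,0],[0.011,0.013,0,0],[0.016,0.018,0,0],[0.016,0.018,0,0]]}}

```text
t: 53.55
eef_pos: [0.544, 0.0957, 0.0499]
tool_rot: [-0.644, -0.289, 0.291, 0.645]
force: [-5.1, -2.2, 0.7]
opening: 0.0337
```

Call:
{"op": "servo_tool", "data": {"motion": [[0.002,0.005,0,0],[0.003,0.01,0,0],[0.003,0.01,0,0]]}}

```text
t: 53.85
eef_pos: [0.5443, 0.0973, 0.0498]
tool_rot: [-0.645, -0.289, 0.291, 0.645]
force: [-5.9, -2.9, 2.1]
opening: 0.0336
```

Call:
{"op": "servo_tool", "data": {"motion": [[0,0.005,0,0],[0,0.01,0,0],[0,0.01,0,0]]}}

```text
t: 54.15
eef_pos: [0.5442, 0.0974, 0.0498]
tool_rot: [0.645, 0.289, -0.292, -0.644]
force: [-5.4, -9.4, 3.9]
opening: 0.0336
```

At the stop with 9 N. I'll back off, rise and move clear to the mat side so the cameras can see everything.

Call:
{"op": "servo_tool", "data": {"motion": [[-0.02,-0.03,0,0],[-0.04,-0.055,0.02,0],[-0.04,-0.055,0.15,0],[-0.04,-0.055,0.3,0],[-0.04,-0.055,0.5,0],[-0.04,-0.055,0.7,0]]}}

```text
t: 54.75
eef_pos: [0.538, 0.0887, 0.1921]
tool_rot: [-0.645, -0.291, 0.29, 0.645]
force: [0.3, -0.1, 0.1]
opening: 0.0337
```

Call:
{"op": "servo_tool", "data": {"motion": [[0,-0.2,0,0],[0,-0.4,0,0],[0,-0.65,0,0],[0,-0.88,0,0],[0,-1,0,0]]}}

```text
t: 55.25
eef_pos: [0.5385, -0.1146, 0.1914]
tool_rot: [0.646, 0.29, -0.289, -0.644]
force: [0.9, -0.7, -0.7]
opening: 0.0332
```

Call:
{"op": "servo_tool", "data": {"motion": [[0,-0.2,0,0],[0,-0.4,0,0],[0,-0.65,0,0],[0,-0.88,0,0],[0,-1,0,0],[0,-1,0,0],[0,-1,0,0]]}}

```text
t: 55.95
eef_pos: [0.5381, -0.3117, 0.1906]
tool_rot: [-0.645, -0.29, 0.289, 0.645]
force: [-0.2, -0.1, 0.5]
opening: 0.0332
```

```bash
python3 st.py; python3 kn.py; for i in 1 2 3; do python3 pl.py $i 0.042 0.08; done; ls -t pics | head -3
python3 - <<'E'
from look import *
a=cam("top")[1]["frame"]; b=cam("scene")[1]["frame"]
a=cv2.resize(a[120:400,110:430],(400,350)); b=cv2.resize(b[160:400,200:560],(525,350))
c=np.hstack([a,b]); cv2.imwrite("pics/final.png",cv2.resize(c,(800,int(350*800/925))))
E
```

```text
t 55.95 tcp [ 0.5381 -0.3117  0.1906] yaw 48.38 F [-0.19 -0.07  0.49] T [-0.013 -0.22  -0.061] open 0.0332
top 1 lane x,y 0.1442 -0.0013 world [0.6773 0.0995] angle 1.54 64
top 2 lane x,y 0.1439 -0.0011 world [0.6076 0.0954] angle 1.54 61
top 3 lane x,y 0.1445 -0.0017 world [0.5372 0.0906] angle 1.53 56
top 4 lane x,y 0.1505 -0.0013 world [0.4678 0.0803] angle 1.36 59
scene 1 lane x,y 0.1411 -0.0009 world [0.6775 0.1025] angle 1.62 95
scene 2 lane x,y 0.1428 -0.0006 world [0.608  0.0965] angle 1.58 78
scene 3 lane x,y 0.1416 -0.0009 world [0.5379 0.0935] angle 1.61 67
scene 4 lane x,y 0.1484 0.0001 world [0.4691 0.0825] angle 1.43 57
top (s,ztop,ymid) [(-160, 74.6, -1.9), (-140, 73.8, -0.8), (-120, 58.9, -0.2), (-100, 59.9, 0.1), (-80, 58.4, -1.2), (-60, 59.5, -1.2), (-40, 59.4, -1.8), (-20, 58.6, -1.5), (0, 58.6, -0.8), (20, 58.2, -1.2), (40, 64.3, -5.6), (60, 74.1, -1.3), (80, 74.1, -1.0), (100, 73.8, -2.1), (120, 73.0, -1.2), (140, 72.1, -0.1), (160, 59.6, -0.0), (180, 58.0, -1.2)]
   span [-0.157   0.1706] tcp in lane 0.5446 -0.1652
scene (s,ztop,ymid) [(-160, 73.7, 4.9), (-140, 
[... 1296 characters left out ...]
-1.2), (-20, 58.2, -1.4), (0, 58.4, -1.2), (20, 57.6, -1.4), (40, 58.4, -1.7), (60, 58.0, -1.1), (80, 73.8, -1.6), (100, 73.8, -1.1), (120, 72.9, -2.0), (140, 72.4, 0.1), (160, 66.4, -0.1), (180, 58.5, -0.6)]
   span [-0.1572  0.1709] tcp in lane 0.5446 -0.0251
scene (s,ztop,ymid) [(-160, 73.4, 4.8), (-140, 73.8, -2.0), (-120, 58.2, -0.1), (-100, 58.5, 0.0), (-80, 57.2, 0.5), (-60, 57.2, 0.7), (-40, 56.9, 0.7), (-20, 57.1, 0.3), (0, 56.9, -0.8), (20, 57.0, 1.0), (40, 57.5, 0.4), (60, 56.7, 0.4), (80, 72.8, 3.1), (100, 73.1, 4.3), (120, 71.1, -0.2), (140, 77.5, -0.1), (160, 58.0, -2.7)]
   span [-0.1594  0.1592] tcp in lane 0.5447 -0.0252
pl3_scene_5630.png
pl3_top_5625.png
pl2_scene_5620.png
```

View pics/final.png

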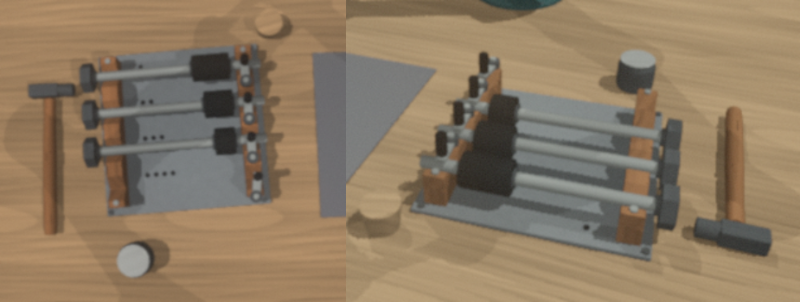

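The closing picture shows the 70, 54 and 38 mm sleeves in positions 1–3, with the keepers across and position 4 empty. The hammer, tin and bung look where they were at the start.

```bash
python3 -c "from rig import hand_in; print(hand_in())"
```

```text
the job is handed in; nothing more can be done
None
```

The job is done and handed in at about 56 s of the 210 s allowed. The 70, 54 and 38 mm rollers are in positions 1, 2 and 3 with their sleeves at the keeper rail. The 22 mm roller was missing, so position 4 is empty and I left its keeper untouched.

**How each roller was gripped:**
- **Roller a (70 mm):** it took two grip shifts, ending about 40 mm hub-side, and was carried with about 1° of tilt. One scene reading suggested 2°.
- **Roller b (54 mm):** it took one shift, to about 45 mm sleeve-side, and was carried within about 1° of level.
- **Roller c (38 mm):** it was level at its mid point on the first try.

**Last checks:**
- **Seating:** the shaft tops stand at 57–58 mm in the scene view (58–59 mm from the top), against 57 mm expected. In the top view the shaft ends are at 171–172 mm, against 172 mm.
- **Keepers 1–3:** each was pushed until it resisted 9–12 N without moving. The two cameras disagree slightly, giving 1.53–1.54 rad from the top and 1.58–1.62 rad from the scene, on either side of the 1.57 stop.
- **Bystanders:** the hammer, tin and bung look unmoved in the closing picture, but I did not measure them.

**What disagreed:**
- **Fingertips:** they are really about 32 mm above the reported TCP. My first grasp closed on air above roller a without disturbing it, and I corrected for the offset after that.
- **Lane estimate:** my first estimate of the lane positions was about 2 mm too far in x. It showed up as a sideways push of about 10 N while laying roller a, and I corrected it before releasing.

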